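# Hang the bearing-driver discs back on their hook

### The arm

A 7-joint arm with a two-finger parallel gripper is mounted at the origin on the work surface. World frame = base frame: x ahead of the robot, y to its left, z up, the work surface at z = 0. Lengths are in m, angles in degrees, forces in N, time in s.
With the tool pointing down it reaches from about 0.425 to 0.875 m from the base axis. Payload 4.7 kg.
Tool frame: the origin (TCP) lies between the finger pads; the fingertips stand 8 mm ahead of it and the grasp point (between the pads) lies 11 mm behind it; z points along the fingers, y is the line along which they close (so a half turn about z gives the same grasp; the last joint's range is limited). The gripper opens to 87 mm and grips with 3 to 60 N. Pads are 19 mm wide; open, the fingers measure 117 mm over their backs; the gripper's body (75 mm by 190 mm) begins 51 mm behind the grasp point.
Start: joints at [-71.385, 18.392, -4.016, 83.108, 1.295, 78.541, -3.26], TCP at [0.199, 0.619, 0.196] pointing down, gripper open.
Joint ranges: [-163.93, 163.93], [-17.29, 119.83], [-79.2, 71.16], [3.27, 140.29], [-89.18, 269.18], [5.43, 117.66], [-154.24, 154.24]. Speed limits (degrees/s): [147.25, 147.25, 180, 180, 180, 180, 180].

### API

Orientations are given as [roll, pitch, yaw] about the fixed x, y, z axes, in that order (R = Rz(yaw) Ry(pitch) Rx(roll)).
In Python, from cell import env, viewer gives the robot as it stands. The module is installed in compiled form; this text tells all that it offers.
- The arm moves only by the tool arm_command, never from a script. Its argument "series" is a list of rows, each a list of 2 entries, a list of its own where there are three numbers: the shift along the tool's x, y, z in mm, then the turn about the tool's z in rad. A call has exactly 5 rows; each row is the pose to reach, as a shift and turn from the pose commanded when the call began, along the tool's axes at that moment; what a row does not reach only later rows make up. A row lasts 1/10 s, in which the tool goes at most 50 mm and 8.59 degrees, less where a joint would pass 70% of its speed; a pose out of reach is approached as far as the arm can. A call with a gripper value outside its range is refused whole. "grip" is the gripper command: -1 is fully open, 1 is shut, values between are in proportion, set as the call begins (left out, the last holds). The fingers move at their own pace and stop on an object; "grip_force" is the grip in N (left out, the last holds). Time passes only in rows, so rows that repeat a pose let the fingers close, or fill a call up. It gives the time, the measured TCP pose, the force, the opening and the grip force at its end, in the units of the state.
- env.get_obs(): the state, without advancing time (a new reading comes with each control period).
- viewer.read_camera(name): name is "side" or "top" or "wrist"; returns (picture, depth): 384x512x3 uint8, blue, green, red; 384x512 float32, m along the optical axis (not along the pixel's ray), 0 where there is no reading.
- viewer.calibration(name): a dict with "K" (3x3 intrinsics, pixels), "T" (4x4, takes a point from camera to world coordinates); the wrist camera has in their place "hand_eye" (4x4, takes a point from camera to tool coordinates, whose origin is the TCP and whose axes are the flange's). Camera axes: x right, y up, looking along -z (the intrinsics and any distortion apply to the point x, -y, -z); pixel columns grow to the right and rows downward; lengths in m; the calibration is good to about 2 mm. A picture is of the moment at which its call begins: read the wrist's pose just before it. calibration takes no time and is no camera call.
- env.sign_off(): hands the job in; it is judged then, once.
The state is a dict: "time_s": time; "qpos": joint angles; "joint_velocities": joint speeds; "effort": joint torques, N m; "tool_pos": TCP position; "tool_rot": TCP orientation; "force": force on the tool from outside, world axes, zero at the start; "wrist_torque": the same for the moment, N m; "grip_width": finger opening in m; "grasp_force": force on a finger pad.
Only numpy, scipy, OpenCV 4.12 (cv2) and the standard library are available. Lean on these libraries where they do the work, as an engineer would, in place of code of your own. Each camera call takes 0.05 s, during which the arm holds its last target. There are 200 camera calls.

### The job

Put the three bearing-driver discs back on the brass hook of the sloping blue tool rack, flat face against the rack and spigot outwards: the large green one first, then the medium yellow one, then the small red one, each nested fully home on the spigot of the one before. Press each disc firmly but gently home before you let go of it: never push with more than 40 N, but feel for the bent end of the hook, which may point any way. Leave the paint tin, the screwdriver and the spanner where they are.

Things in the scene. Friction and masses are not known exactly. Their poses are not given: they have to be found in the camera images.
- rack: Tool rack of folded blue sheet, fixed to the bench, 125 deep x 250 wide x 130 mm high. Origin on the bench under the middle of the hook's plate; x points away from the low front edge, z up. Its face slopes at 35 degrees to the bench, rising towards +x; spanner sockets 26 mm tall stand along both margins, 103 mm either side of the middle.
- hook_socket: Round dark steel plate, 48 mm diameter, on the middle of the rack's sloping face, 4 mm proud of it; the one brass hook grows from it. Origin: centre of its front surface, 78 mm above the bench. z points straight out of the face along the hook's straight shank, 35 degrees from vertical, leaning to the rack's -x; x points up the slope; y is the rack's y.
- bend (a point): Point on the hook's shank, 27 mm out from the socket plate (axes as the plate's), where the 8 mm round bar bends. From here its centreline goes to 1.7 mm off the z axis at 34.8 mm from the plate, then to 10.1 mm off at 53 mm (round end at 57). The hook turns stiffly about z (0.16 N m); its end points to +x or up to 72 deg either side; which way is not reported: feel or look.
- disc_large: Green disc, 66 mm diameter, 9 mm thick, 15 mm through bore, lying on the bench. Origin: centre of its flat underside; z out of its top. On top a round spigot, 40 mm diameter (38 at its top), 3 mm high. No recess below. About 0.09 kg. It belongs with its underside flat on the socket plate.
- disc_medium: Yellow disc, 58 mm diameter, 9 mm thick, 15 mm bore. Origin: centre of its underside; z out of its top. Spigot on top 32 mm diameter (30 at its top), 3 mm high; recess in the underside 42 mm diameter, 4 mm deep, which takes the large disc's spigot. Nested, its origin is 9 mm along z from the large disc's. About 0.06 kg.
- disc_small: Red disc, 50 mm diameter, 9 mm thick, 15 mm bore. Origin: centre of its underside; z out of its top. Spigot on top 24 mm diameter, 3 mm high; recess in the underside 34 mm diameter, 4 mm deep, which takes the medium disc's spigot. Nested, its origin is 9 mm along z from the medium disc's. About 0.045 kg.
- paint_tin: Teal paint tin, 84 mm diameter, 105 mm high, standing on the bench, a bystander. Origin: centre of its underside.
- screwdriver: Screwdriver with red handle lying on the bench, a bystander, 200 mm long, 26 mm high. Origin on the bench under its middle; x along it, handle to -x.
- spanner: Steel spanner lying flat on the bench, a bystander, 180 mm long, 8 mm high. Origin on the bench under its middle; x along it.
There are look-alikes about, which are no part of the job. Several things look just like the disc_small: the one meant starts farthest to the robot's left. Of the things that look like the disc_medium, the larger one is meant.

How it is judged:
By the outcome, as a careful person would: the job done as asked, in the order asked, and still so for the second after the job is handed in, with the robot touching nothing.
It also fails if it takes over 72 s, if anything falls off the work surface, if the arm or the gripper's body presses on something with over 40 N, if the wrist force passes 120 N, or if a joint passes its speed limit or range.

## Working session

There is one attempt and no reset: what is moved stays moved. The work goes in short steps, Python scripts to look and compute and a tool call to move; the robot and the scene stay as the last step left them, time stands still between calls to the robot, and variables do not carry over. Pictures are saved under pics/ and viewed, at most 10 in all, crops included, and the job is handed in when it is done.

Besides the shell and the picture viewer there is one more tool, called after "Emit:" by a JSON object that holds its "op" and its "data". arm_command: Moves the arm, as the interface text tells. Its arguments: {"type":"object","properties":{"series":{"type":"array"},"grip":{"type":"number"},"grip_force":{"type":"number"}},"required":["series"]}

```bash
mkdir -p pics; cat > h.py <<'E'
import numpy as np, cv2
from cell import env, viewer
from scipy.spatial.transform import Rotation as R
def look(n):
    o=env.get_obs(); im,d=viewer.read_camera(n); c=viewer.calibration(n)
    if n=="wrist":
        T=np.eye(4); T[:3,:3]=R.from_euler('xyz',o['tool_rot'],degrees=True).as_matrix(); T[:3,3]=o['tool_pos']
        T=T@np.array(c['hand_eye'])
    else: T=np.array(c['T'])
    return im,d,np.array(c['K']),T,c
def pts(d,K,T,uv):
    uv=np.atleast_2d(uv); u=uv[:,0].astype(int);v=uv[:,1].astype(int); z=d[v,u]
    p=np.stack([(uv[:,0]-K[0,2])/K[0,0]*z,-(uv[:,1]-K[1,2])/K[1,1]*z,-z],1)
    return p@T[:3,:3].T+T[:3,3]
def ray(K,T,uv,h):
    uv=np.atleast_2d(uv)
    p=np.stack([(uv[:,0]-K[0,2])/K[0,0],-(uv[:,1]-K[1,2])/K[1,1],-np.ones(len(uv))],1)@T[:3,:3].T
    return T[:3,3]+p*((h-T[2,3])/p[:,2])[:,None]
E
python3 - <<'E'
from h import *
o=env.get_obs(); print(o)
ims=[]
for n in ["top","side","wrist"]:
    im,d,K,T,c=look(n); print(n,K.round(1).tolist(),T.round(3).tolist(),[k for k in c]); ims.append(im)
    np.savez(n+'.npz',im=im,d=d,K=K,T=T)
cv2.imwrite('pics/a.png',ims[0]); cv2.imwrite('pics/b.png',np.hstack([cv2.resize(i,(400,300)) for i in ims[1:]]))
im=ims[0]; z=np.load('top.npz')
hsv=cv2.cvtColor(im,cv2.COLOR_BGR2HSV)
for nm,lo,hi in [("green",45,80),("yellow",20,35),("red",0,8),("red2",172,180),("blue",100,125),("teal",82,98)]:
    m=cv2.inRange(hsv,(lo,90,50),(hi,255,255)); n,l,s,ce=cv2.connectedComponentsWithStats(m)
    for i in range(1,n):
        if s[i,4]>60:
            print(nm,s[i],ce[i].round(1),pts(z['d'],z['K'],z['T'],ce[i]).round(3)[0])
E
```

```text
{'time_s': 0.0, 'qpos': array([-71.38412143,  18.4396675 ,  -4.01485301,  83.17337965,
         1.29434721,  78.53847558,  -3.26073655]), 'joint_velocities': array([-0.01201285, -0.07470774,  0.02612604,  0.05965291, -0.02236824,
        0.06669883,  0.06452771]), 'effort': array([ 8.08609566e-04, -4.91279376e+01, -4.03440781e-01, -3.12542689e+01,
       -6.38661068e-02,  4.34962485e-02,  1.88042814e-04]), 'tool_pos': array([0.1986649 , 0.61828983, 0.19476788]), 'tool_rot': array([-1.79893675e+02,  5.12104511e-03,  1.62192331e+02]), 'force': array([ 0.06171488,  0.10974881, -0.02849524]), 'wrist_torque': array([-0.04114021,  0.02586981,  0.01613269]), 'grasp_force': 0.0, 'grip_width': 0.08680693207054047}
top [[471.1, 0.0, 252.0], [0.0, 471.1, 186.8], [0.0, 0.0, 1.0]] [[-0.015, 0.993, -0.119, 0.398], [-1.0, -0.016, -0.012, -0.034], [-0.013, 0.119, 0.993, 1.281], [0.0, 0.0, 0.0, 1.0]] ['K', 'T']
side [[405.0, 0.0, 245.6], [0.0, 405.0, 187.8], [0.0, 0.0, 1.0]] [[-0.707, 0.394, -0.587, -0.006], [-0.707, -0.41, 0.576, 0.502], [-0.014, 0.823, 0.568, 0.605], [0.0, 0.0, 0.0, 1.0]] ['K', 'T']
wrist [[282.9, 0.0, 250.7], [0.0, 282.9, 188.5], [0.0, 0.0, 1.0]] [[0.305, -0.915, -0.266, 0.125], [0.952, 0.292, 0.087, 0.641], [-0.002, -0.279, 0.96, 0.383], [0.0, 0.0, 0.0, 1.0]] ['K', 'hand_eye']
green [316 214  24  24 406] [327.9 225.4] [ 0.442 -0.222 -0.   ]
yellow [ 25 103  48  39 633] [ 55.3 126.6] [0.7   0.479 0.114]
yellow [164 212  21  22 330] [174.3 222.4] [0.457 0.194 0.003]
yellow [ 13 228  15  10 104] [ 18.9 232.5] [0.435 0.6   0.037]
yellow [152 253  16  17 199] [159.2 261. ] [ 0.353  0.235 -0.004]
red [132 176  18  17 195] [140.9 184.3] [0.563 0.286 0.002]
red [201 196  18  17 196] [209.8 203.9] [ 0.506  0.098 -0.009]
red [235 197  10  37 282] [239.2 214.7] [0.473 0.016 0.026]
blue [ 174  119   98   62 4852] [223.5 149.3] [0.64  0.053 0.082]
teal [  0 116  19  39 125] [ 11.  136.1] [0.674 0.584 0.127]
```

View pics/a.png

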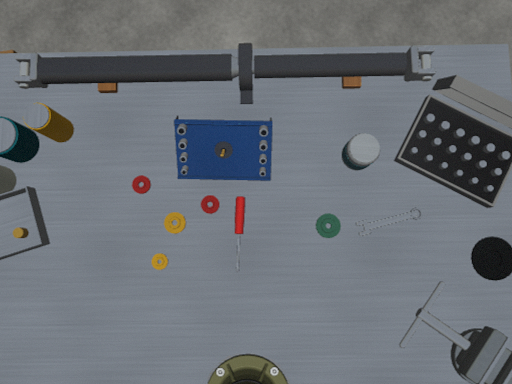

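View pics/b.png

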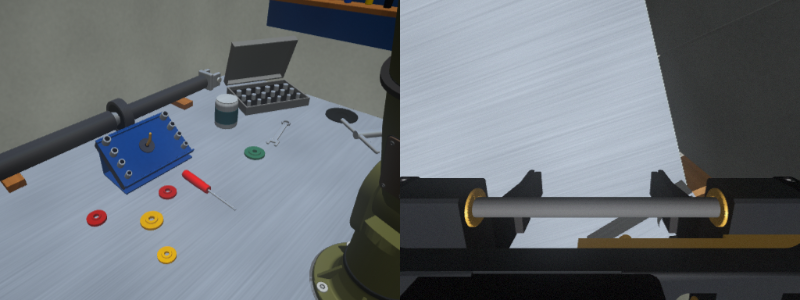

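Top view. Red rings are at (141,184) and (210,204). The left one (y≈0.29) is farthest to the robot's left, so that is disc_small. Yellow rings are at (175,222), 21 px wide, and (159,261), 16 px wide, so the larger (175,222) is disc_medium. Green is at (328,225), the rack at (223,150) and the hook at about (223,152). I'll confirm with a crop and compute positions.

```bash
python3 - <<'E'
from h import *
z=np.load('top.npz'); im,d,K,T=[z[k] for k in('im','d','K','T')]
a=cv2.resize(im[170:275,125:265],None,fx=4,fy=4,interpolation=cv2.INTER_CUBIC)
b=cv2.resize(im[120:185,170:280],None,fx=5,fy=5,interpolation=cv2.INTER_CUBIC)[:,:]
b=cv2.resize(b,(560,330)); a=cv2.resize(a,(560,420))
s=np.load('side.npz'); c=cv2.resize(s['im'][120:250,110:260],(240,208)); 
out=np.zeros((600,800,3),np.uint8); out[:330,:560]=b; out[330:600,:360]=cv2.resize(a,(360,270)); out[330:600,370:682]=cv2.resize(s['im'][120:250,110:260],(312,270),interpolation=cv2.INTER_CUBIC)
cv2.imwrite('pics/c.png',out)
hsv=cv2.cvtColor(im,cv2.COLOR_BGR2HSV)
for nm,lo,hi,box in [("green",45,80,(310,205,30,40)),("yellow",20,35,(160,208,30,30)),("red",0,8,(128,170,26,26))]:
    m=cv2.inRange(hsv,(lo,90,50),(hi,255,255)); x,y,w,h=box; mm=np.zeros_like(m); mm[y:y+h,x:x+w]=m[y:y+h,x:x+w]
    cn=max(cv2.findContours(mm,0,2)[0],key=cv2.contourArea); (e,ax,an)=cv2.fitEllipse(cn)
    p=ray(K,T,[e],0.007)[0]; print(nm,np.round(e,1),np.round(ax,1),p.round(4), 'dia',np.round(np.array(ax)*(T[2,3]/471.1),3),'reach',np.hypot(p[0],p[1]).round(3))
m=cv2.inRange(hsv,(100,90,40),(125,255,255)); v,u=np.nonzero(m)
P=pts(d,K,T,np.stack([u,v],1)); P=P[(P[:,2]>.02)&(P[:,2]<.14)]
for _ in range(5):
    A=np.c_[P[:,:2],np.ones(len(P))]; c=np.linalg.lstsq(A,P[:,2],rcond=None)[0]; r=P[:,2]-A@c; P=P[abs(r)<max(.003,1.5*r.std())]
g=c[:2]; print('plane',c,'slope',np.degrees(np.arctan(np.hypot(*g))),'yaw',np.degrees(np.arctan2(g[1],g[0])),r.std())
cn=max(cv2.findContours(m,0,2)[0],key=cv2.contourArea); print(cv2.minAreaRect(cn), P.min(0),P.max(0))
# dark plate pixels
g=im[140:165,205:243].max(2); mk=(g<85).astype(np.uint8); yx=np.argwhere(mk); e=yx.mean(0)[::-1]+[205,140]; print('plate px',e,len(yx))
P=pts(d,K,T,[e])[0]; print(P, 'ray78',ray(K,T,[e],.078))
E
```

```text
green [327.9 225.4] [22.5 23.1] [ 0.4421 -0.2212  0.007 ] dia [0.061 0.063] reach 0.494
yellow [174.3 222.3] [20.4 20.7] [0.4567 0.1928 0.007 ] dia [0.056 0.056] reach 0.496
red [140.8 184.3] [16. 17.] [0.5619 0.2852 0.007 ] dia [0.044 0.046] reach 0.63
plane [ 0.69911939 -0.02384198 -0.37356796] slope 34.97378195992368 yaw -1.9531933650669713 0.0015787892248697345
((222.19998168945312, 149.39999389648438), (97.60381317138672, 59.570404052734375), 1.1934895515441895) [ 0.57335877 -0.29964453  0.02731017] [0.71416105 0.58376911 0.12177882]
plate px [223.24299065 148.9953271 ] 214
[0.63982674 0.05315987 0.08708633] ray78 [[0.64167124 0.05381976 0.078     ]]
```

View pics/c.png

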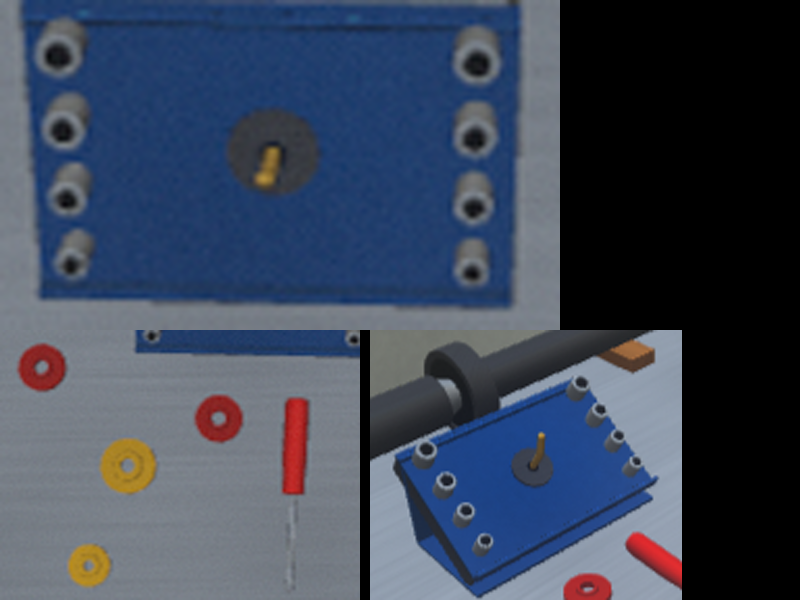

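The crop confirms both picks: the left red ring and the larger yellow ring. The hook end leans towards the robot. Next I'll work out the move to a view over the green disc.

```bash
cat >> h.py <<'E'
def go(p,yaw):
    o=env.get_obs(); M=R.from_euler('xyz',o['tool_rot'],degrees=True)
    s=M.inv().apply(np.array(p)-o['tool_pos'])*1000
    t=(o['tool_rot'][2]-yaw+180)%360-180
    print('shift',s.round(1),'turn',round(np.radians(t),3),'| at',o['tool_pos'].round(4),o['tool_rot'].round(2),'F',o['force'].round(1),'w',round(o['grip_width']*1e3,1),'t',round(o['time_s'],2))
E
python3 - <<'E'
from h import *
go([.60,.30,.195],178); go([.50,-.22,.15],178)
E
```

```text
shift [-4.795e+02 -1.805e+02  3.000e-01] turn -0.276 | at [0.1987 0.6184 0.195 ] [-179.92    0.    162.2 ] F [-0.4  0.2  0.7] w 87.1 t 0.15
shift [-543.2 -706.1   46.1] turn -0.276 | at [0.1987 0.6184 0.195 ] [-179.92    0.    162.2 ] F [-0.4  0.2  0.7] w 87.1 t 0.15
```

Emit:
{"op": "arm_command", "data": {"series": [[[-40, -26, 0], 0], [[-80, -52, 0], 0], [[-120, -78, 0], 0], [[-160, -104, 0], 0], [[-200, -130, 0], 0]]}}

```text
time_s: 0.65
tool_pos: [0.3504, 0.4321, 0.1957]
tool_rot: [-180.0, -0.0, 162.2]
force: [0.6, 0.7, 0.4]
grip_width: 0.0869
grasp_force: 0.0
```

Emit:
{"op": "arm_command", "data": {"series": [[[-40, -26, 0], 0], [[-80, -52, 0], 0], [[-120, -78, 0], 0], [[-160, -104, 0], 0], [[-200, -130, 0], 0]]}}

```text
time_s: 1.15
tool_pos: [0.5009, 0.2473, 0.1958]
tool_rot: [180.0, -0.0, 162.2]
force: [1.0, 0.3, -0.2]
grip_width: 0.087
grasp_force: 0.0
```

Emit:
{"op": "arm_command", "data": {"series": [[[-14, -45, 0], 0], [[-28, -90, 0], 0], [[-43, -134, 0], 0], [[-57, -179, 0], 0], [[-72, -224, 0], 0]]}}

```text
time_s: 1.65
tool_pos: [0.4997, 0.0119, 0.1958]
tool_rot: [180.0, -0.0, 162.2]
force: [0.6, 0.0, 0.0]
grip_width: 0.0874
grasp_force: 0.0
```

Emit:
{"op": "arm_command", "data": {"series": [[[-14, -45, 0], -0.05], [[-28, -90, 0], -0.1], [[-43, -134, 0], -0.15], [[-57, -179, 20], -0.2], [[-72, -224, 40], -0.276]]}}

```text
time_s: 2.15
tool_pos: [0.5004, -0.2208, 0.1571]
tool_rot: [180.0, 0.1, 178.2]
force: [0.7, 0.3, 0.6]
grip_width: 0.0868
grasp_force: 0.0
```

```bash
cat >> h.py <<'E'
def ring(lo,hi,near,h=.008,save=None,smin=90):
    im,d,K,T,c=look('wrist'); hsv=cv2.cvtColor(im,cv2.COLOR_BGR2HSV)
    m=cv2.inRange(hsv,(lo,smin,40),(hi,255,255))
    if save: cv2.imwrite(save,im)
    best=None
    for cn in cv2.findContours(m,cv2.RETR_EXTERNAL,cv2.CHAIN_APPROX_NONE)[0]:
        if cv2.contourArea(cn)<300: continue
        P=ray(K,T,cn[:,0].astype(float),h); (e,r)=cv2.minEnclosingCircle((P[:,:2]*1000).astype(np.float32))
        A=np.c_[2*P[:,:2],np.ones(len(P))]; s=np.linalg.lstsq(A,(P[:,:2]**2).sum(1),rcond=None)[0]
        print('ring px',cv2.boundingRect(cn),'enc',np.round(e,1),'dia',round(2*r,1),'fit',(s[:2]*1000).round(1),round(2000*np.sqrt(s[2]+s[0]**2+s[1]**2),1),
          'medz',np.median(pts(d,K,T,cn[:,0])[:,2]).round(4))
E
python3 - <<'E'
from h import *
ring(45,85,None,save='pics/d.png'); go([.437,-.221,.06],178)
E
```

```text
ring px (220, 94, 56, 58) enc [ 442.8 -223.9] dia 65.2 fit [ 442.8 -223.9] 64.0 medz 0.0082
shift [59.3  7.5 93.9] turn -0.001 | at [ 0.4963 -0.23    0.1537] [-179.64   -0.18  177.93] F [-2.5 -5.8 -1. ] w 87.0 t 2.2
```

View pics/d.png

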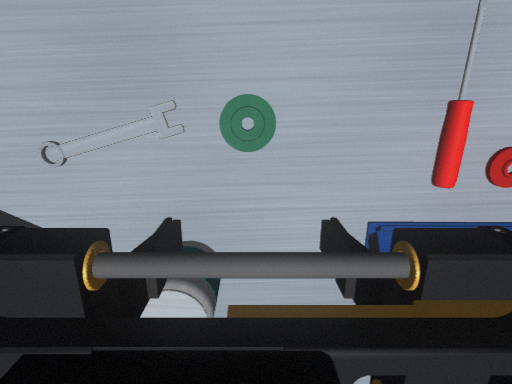

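Emit:
{"op": "arm_command", "data": {"series": [[[20, 0, 30], 0], [[40, 0, 60], 0], [[60, 0, 94], 0], [[60, 0, 94], 0], [[60, 0, 94], 0]]}}

```text
time_s: 2.7
tool_pos: [0.4405, -0.2168, 0.0632]
tool_rot: [180.0, 0.0, 178.0]
force: [0.7, -0.4, 0.6]
grip_width: 0.087
grasp_force: 0.0
```

```bash
python3 - <<'E'
from h import *
ring(45,85,None); go([.438,-.2235,.012],178)
E
```

```text
ring px (209, 162, 72, 69) enc [ 442.1 -224.1] dia 66.3 fit [ 442.4 -223.8] 64.5 medz 0.008
shift [ 4.  -6.4 52.2] turn 0.0 | at [ 0.4421 -0.2172  0.0642] [-1.7996e+02  1.5000e-01  1.7802e+02] F [ 0.4 -0.1  0.6] w 87.1 t 2.75
```

Emit:
{"op": "arm_command", "data": {"series": [[[3, -6.5, 15], 0], [[3, -6.5, 30], 0], [[3, -6.5, 43], 0], [[3, -6.5, 51], 0], [[3, -6.5, 51], 0]]}}

```text
time_s: 3.25
tool_pos: [0.4372, -0.2231, 0.0114]
tool_rot: [-180.0, -0.1, 178.0]
force: [-0.1, -0.6, 0.2]
grip_width: 0.0867
grasp_force: 0.0
```

Emit:
{"op": "arm_command", "data": {"series": [[[0, 0, 0], 0], [[0, 0, 0], 0], [[0, 0, 0], 0], [[0, 0, 0], 0], [[0, 0, 0], 0]], "grip": 1, "grip_force": 15}}

```text
time_s: 3.75
tool_pos: [0.4372, -0.2234, 0.0121]
tool_rot: [180.0, 0.0, 178.0]
force: [-0.5, -1.1, 0.7]
grip_width: 0.0547
grasp_force: 0.0
```

```bash
python3 - <<'E'
from h import *
ring(45,85,None,save='pics/e.png'); go([.438,-.2235,.012],178)
E
```

```text
ring px (207, 179, 89, 73) enc [ 442.  -223.8] dia 66.1 fit [ 439.9 -223.8] 61.9 medz 0.0081
shift [-0.9 -0.1  0. ] turn 0.0 | at [ 0.4372 -0.2234  0.012 ] [1.7999e+02 2.0000e-02 1.7801e+02] F [0.1 0.1 0.3] w 51.3 t 3.8
```

View pics/e.png

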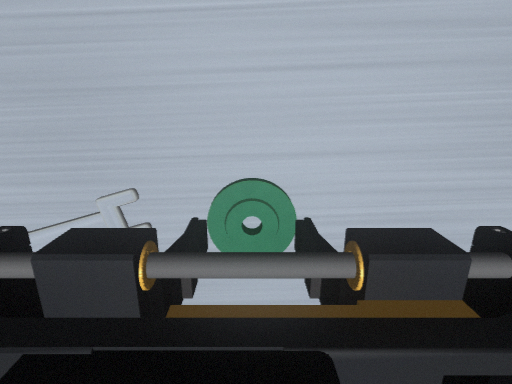

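Emit:
{"op": "arm_command", "data": {"series": [[[0, 0, 0], 0], [[0, 0, 0], 0], [[0, 0, 0], 0], [[0, 0, 0], 0], [[0, 0, 0], 0]]}}

```text
time_s: 4.3
tool_pos: [0.437, -0.2234, 0.0119]
tool_rot: [180.0, -0.0, 178.0]
force: [0.2, 0.4, -0.3]
grip_width: 0.0109
grasp_force: 0.0
```

```bash
python3 - <<'E'
from h import *
im,d,K,T,c=look('wrist')
t=np.load('top.npz')
out=np.hstack([cv2.resize(im[160:340,100:412],(500,288)),cv2.resize(look('top')[0][190:260,290:370],(300,262))[:262].copy() if 0 else cv2.copyMakeBorder(cv2.resize(look('top')[0][190:260,290:370],(300,262)),0,26,0,0,0)])
cv2.imwrite('pics/f.png',out)
ring(45,85,None); go([.438,-.2235,.012],178)
E
```

```text
ring px (208, 179, 89, 52) enc [ 441.3 -223.7] dia 65.0 fit [ 432.8 -223.5] 49.2 medz 0.0085
shift [-1.  -0.1 -0.1] turn 0.0 | at [ 0.437  -0.2234  0.0119] [180.     0.   178.01] F [-0.   0.1  0. ] w 2.5 t 4.45
```

View pics/f.png

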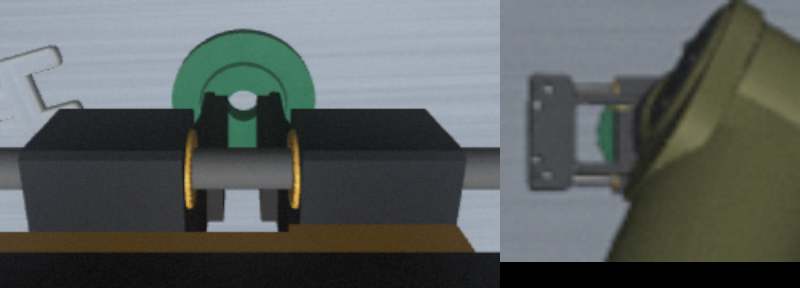

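The fingers closed over the top of the disc. The tips must stand higher than I computed, so I'll measure their height from depth.

```bash
python3 - <<'E'
from h import *
im,d,K,T,c=look('wrist'); print(np.array(c['hand_eye']).round(4).tolist())
for v in range(212,300,6):
    print(v,[(u,tuple((pts(d,K,T,[(u,v)])[0]*1000).round(0).astype(int)), int(im[v,u].max())) for u in (238,252,265)])
E
```

```text
[[0.0011, 0.9602, 0.2792, 0.077], [1.0, -0.0011, -0.0001, -0.001], [0.0002, 0.2792, -0.9602, -0.1883], [0.0, 0.0, 0.0, 1.0]]
212 [(238, (np.int64(432), np.int64(-233), np.int64(11)), 119), (252, (np.int64(432), np.int64(-223), np.int64(11)), 120), (265, (np.int64(432), np.int64(-214), np.int64(12)), 119)]
218 [(238, (np.int64(425), np.int64(-232), np.int64(39)), 27), (252, (np.int64(442), np.int64(-224), np.int64(0)), 180), (265, (np.int64(426), np.int64(-215), np.int64(38)), 25)]
224 [(238, (np.int64(360), np.int64(-222), np.int64(200)), 29), (252, (np.int64(446), np.int64(-224), np.int64(0)), 178), (265, (np.int64(426), np.int64(-216), np.int64(49)), 28)]
230 [(238, (np.int64(425), np.int64(-231), np.int64(57)), 24), (252, (np.int64(451), np.int64(-224), np.int64(2)), 49), (265, (np.int64(426), np.int64(-216), np.int64(56)), 29)]
236 [(238, (np.int64(426), np.int64(-231), np.int64(63)), 26), (252, (np.int64(451), np.int64(-224), np.int64(11)), 116), (265, (np.int64(426), np.int64(-216), np.int64(64)), 22)]
242 [(238, (np.int64(427), np.int64(-231), np.int64(68)), 28), (252, (np.int
[... 1036 characters left out ...]
411), np.int64(-227), np.int64(124)), 64), (252, (np.int64(411), np.int64(-223), np.int64(124)), 131), (265, (np.int64(411), np.int64(-219), np.int64(125)), 40)]
284 [(238, (np.int64(439), np.int64(-230), np.int64(87)), 54), (252, (np.int64(500), np.int64(-225), np.int64(-1)), 173), (265, (np.int64(432), np.int64(-218), np.int64(97)), 19)]
290 [(238, (np.int64(442), np.int64(-230), np.int64(87)), 52), (252, (np.int64(506), np.int64(-226), np.int64(-2)), 174), (265, (np.int64(435), np.int64(-218), np.int64(97)), 21)]
296 [(238, (np.int64(445), np.int64(-231), np.int64(87)), 52), (252, (np.int64(511), np.int64(-226), np.int64(0)), 178), (265, (np.int64(437), np.int64(-218), np.int64(98)), 22)]
```

Emit:
{"op": "arm_command", "data": {"series": [[[0, 0, 0], 0], [[0, 0, 0], 0], [[0, 0, 0], 0], [[0, 0, 0], 0], [[0, 0, 0], 0]], "grip": -1}}

```text
time_s: 5.0
tool_pos: [0.437, -0.2234, 0.0119]
tool_rot: [180.0, 0.0, 178.0]
force: [0.5, -0.2, 0.1]
grip_width: 0.034
grasp_force: 0.0
```

Emit:
{"op": "arm_command", "data": {"series": [[[0, 0, 0], 0], [[0, 0, 0], 0], [[0, 0, 0], 0], [[0, 0, 0], 0], [[0, 0, 0], 0]]}}

```text
time_s: 5.5
tool_pos: [0.437, -0.2234, 0.0119]
tool_rot: [180.0, 0.0, 178.0]
force: [-0.8, 0.1, -0.7]
grip_width: 0.0734
grasp_force: 0.0
```

Emit:
{"op": "arm_command", "data": {"series": [[[0, 0, 0], 0], [[0, 0, 0], 0], [[0, 0, 2], 0], [[0, 0, 4], 0], [[0, 0, 6], 0]]}}

```text
time_s: 6.0
tool_pos: [0.437, -0.2234, 0.0056]
tool_rot: [180.0, -0.0, 178.0]
force: [-0.7, -0.1, -0.4]
grip_width: 0.0867
grasp_force: 0.0
```

```bash
python3 - <<'E'
from h import *
im,d,K,T,c=look('wrist'); Ti=None
o=env.get_obs();print(o['tool_pos'],o['grip_width'],o['force'])
for u in (175,185,190,195,197,200,203,207):
    col=[(v,int(im[v,u].max()),tuple(int(x) for x in (pts(d,K,T,[(u,v)])[0]*1000))) for v in range(204,236,4)]
    print(u,col)
E
```

```text
[ 0.43669807 -0.22326115  0.00534303] 0.08679709470250416 [0.58133784 0.33099094 0.18558769]
175 [(204, 173, (426, -278, 0)), (208, 174, (429, -279, 0)), (212, 173, (432, -279, 0)), (216, 168, (435, -280, 0)), (220, 37, (425, -270, 32)), (224, 40, (425, -268, 38)), (228, 35, (425, -267, 44)), (232, 38, (427, -267, 44))]
185 [(204, 172, (426, -271, 0)), (208, 172, (429, -272, 0)), (212, 171, (432, -272, 0)), (216, 170, (436, -272, -1)), (220, 177, (439, -273, 0)), (224, 174, (442, -273, 0)), (228, 176, (445, -273, 0)), (232, 172, (449, -274, -1))]
190 [(204, 175, (426, -268, 0)), (208, 174, (430, -268, -1)), (212, 170, (432, -268, 1)), (216, 168, (436, -269, -1)), (220, 174, (439, -269, 0)), (224, 173, (442, -269, 0)), (228, 177, (445, -270, -1)), (232, 169, (448, -270, 0))]
195 [(204, 172, (427, -264, -1)), (208, 174, (429, -264, 0)), (212, 173, (433, -265, 0)), (216, 173, (436, -265, 0)), (220, 176, (439, -265, 0)), (224, 170, (442, -265, 0)), (228, 176, (446, -266, -1)), (232, 169, (449, -266, 0))]
197 [(204, 171, (427, -263, -1)), (208, 172, (429, -263, 0)), (212, 171, (433, -263, 0)), (216, 171, (436, -263, 0)), (220, 176, (439, -263, 0)), (224, 171, (442, -264, 0)), (228, 172, (446, -264, 0)), (232, 171, (449, -265, -1))]
200 [(204, 173, (427, -260, 0)), (208, 171, (430, -261, -1)), (212, 172, (433, -261, 0)), (216, 169, (436, -261, 0)), (220, 178, (439, -261, 0)), (224, 173, (442, -262, 0)), (228, 175, (446, -262, -1)), (232, 170, (448, -262, 0))]
203 [(204, 174, (427, -258, 0)), (208, 176, (430, -259, -1)), (212, 171, (433, -259, -1)), (216, 174, (436, -259, 0)), (220, 176, (439, -259, 0)), (224, 173, (443, -260, -1)), (228, 173, (446, -260, -1)), (232, 171, (449, -260, 0))]
207 [(204, 170, (427, -255, 0)), (208, 175, (430, -256, -1)), (212, 166, (433, -256, 0)), (216, 122, (432, -254, 8)), (220, 116, (436, -255, 8)), (224, 111, (439, -255, 7)), (228, 113, (442, -255, 8)), (232, 119, (445, -255, 7))]
```

Emit:
{"op": "arm_command", "data": {"series": [[[0, 0, 3], 0], [[0, 0, 6], 0], [[0, 0, 9], 0], [[0, 0, 12], 0], [[0, 0, 15], 0]]}}

```text
time_s: 6.55
tool_pos: [0.437, -0.2234, -0.0094]
tool_rot: [180.0, -0.0, 178.0]
force: [0.0, 0.0, 0.4]
grip_width: 0.0873
grasp_force: 0.0
```

Emit:
{"op": "arm_command", "data": {"series": [[[0, 0, 1], 0], [[0, 0, 2], 0], [[0, 0, 3], 0], [[0, 0, 4], 0], [[0, 0, 5], 0]]}}

```text
time_s: 7.05
tool_pos: [0.4371, -0.2234, -0.0141]
tool_rot: [180.0, 0.0, 178.0]
force: [0.2, -0.6, -0.1]
grip_width: 0.0868
grasp_force: 0.0
```

```bash
python3 - <<'E'
from h import *
im,d,K,T,c=look('wrist')
o=env.get_obs();print(o['tool_pos'],o['grip_width'],o['force'])
for u in (165,170,175):
    print(u,[(v,int(im[v,u].max()),tuple(int(x) for x in (pts(d,K,T,[(u,v)])[0]*1000))) for v in range(210,240,3)])
E
```

```text
[ 0.43700476 -0.22333015 -0.01426089] 0.0869742114883101 [ 0.04514671  0.24624593 -0.60102723]
165 [(210, 166, (423, -280, 0)), (213, 173, (425, -280, 0)), (216, 171, (427, -280, 0)), (219, 58, (423, -275, 15)), (222, 42, (424, -274, 18)), (225, 37, (424, -273, 23)), (228, 40, (424, -272, 26)), (231, 39, (425, -272, 28)), (234, 38, (425, -270, 32)), (237, 38, (425, -269, 37))]
170 [(210, 167, (423, -276, 0)), (213, 172, (426, -277, -1)), (216, 167, (428, -277, 0)), (219, 39, (424, -273, 14)), (222, 43, (425, -272, 16)), (225, 42, (425, -271, 20)), (228, 43, (425, -270, 24)), (231, 40, (425, -269, 28)), (234, 39, (425, -268, 32)), (237, 42, (426, -267, 34))]
175 [(210, 168, (424, -273, 0)), (213, 169, (425, -273, 0)), (216, 168, (427, -273, 0)), (219, 131, (429, -274, 0)), (222, 39, (425, -269, 15)), (225, 41, (425, -268, 20)), (228, 37, (426, -267, 23)), (231, 42, (427, -267, 24)), (234, 38, (429, -267, 24)), (237, 37, (430, -267, 25))]
```

Emit:
{"op": "arm_command", "data": {"series": [[[0, 0, 1], 0], [[0, 0, 2], 0], [[0, 0, 3], 0], [[0, 0, 4], 0], [[0, 0, 5], 0]]}}

```text
time_s: 7.6
tool_pos: [0.4371, -0.2234, -0.0192]
tool_rot: [180.0, 0.0, 178.0]
force: [-0.7, 0.7, 0.1]
grip_width: 0.087
grasp_force: 0.0
```

Emit:
{"op": "arm_command", "data": {"series": [[[0, 0, 0.8], 0], [[0, 0, 1.6], 0], [[0, 0, 2.4], 0], [[0, 0, 3.2], 0], [[0, 0, 4], 0]]}}

```text
time_s: 8.1
tool_pos: [0.4371, -0.2234, -0.0232]
tool_rot: [180.0, 0.0, 178.0]
force: [0.0, 0.3, 0.2]
grip_width: 0.0869
grasp_force: 0.0
```

Emit:
{"op": "arm_command", "data": {"series": [[[0, 0, 0.5], 0], [[0, 0, 1], 0], [[0, 0, 1.5], 0], [[0, 0, 2], 0], [[0, 0, 2.5], 0]]}}

```text
time_s: 8.6
tool_pos: [0.4371, -0.2234, -0.0256]
tool_rot: [180.0, 0.0, 178.0]
force: [0.2, -1.5, -0.0]
grip_width: 0.0872
grasp_force: 0.0
```

Emit:
{"op": "arm_command", "data": {"series": [[[0, 0, 0.5], 0], [[0, 0, 1], 0], [[0, 0, 1.5], 0], [[0, 0, 2], 0], [[0, 0, 2.5], 0]]}}

```text
time_s: 9.1
tool_pos: [0.4371, -0.2234, -0.0264]
tool_rot: [179.9, -0.0, 178.0]
force: [-7.0, 5.3, 24.3]
grip_width: 0.087
grasp_force: 12.1
```

```bash
python3 - <<'E'
from h import *
im,d,K,T,c=look('wrist')
o=env.get_obs();print(o['tool_pos'],o['grip_width'],o['force'])
for u in (165,170,175):
    print(u,[(v,int(im[v,u].max()),tuple(int(x) for x in (pts(d,K,T,[(u,v)])[0]*1000))) for v in range(214,228,1)])
E
```

```text
[ 0.43713988 -0.22337989 -0.02632992] 0.0871246232932682 [-6.89138861  3.42016936 19.85310812]
165 [(214, 175, (421, -276, 0)), (215, 171, (422, -276, 0)), (216, 169, (423, -276, -1)), (217, 164, (423, -276, 0)), (218, 111, (423, -276, 1)), (219, 54, (424, -275, 2)), (220, 40, (424, -275, 3)), (221, 40, (423, -274, 5)), (222, 37, (423, -274, 7)), (223, 38, (424, -274, 8)), (224, 40, (423, -273, 10)), (225, 40, (423, -273, 11)), (226, 41, (423, -272, 13)), (227, 41, (424, -272, 14))]
170 [(214, 174, (422, -273, -1)), (215, 172, (422, -273, 0)), (216, 167, (422, -273, 0)), (217, 117, (423, -273, 0)), (218, 44, (424, -273, 0)), (219, 41, (423, -272, 2)), (220, 38, (424, -272, 4)), (221, 41, (424, -272, 4)), (222, 41, (425, -272, 4)), (223, 40, (425, -272, 5)), (224, 39, (426, -272, 5)), (225, 44, (425, -271, 8)), (226, 40, (425, -271, 8)), (227, 41, (425, -270, 11))]
175 [(214, 173, (421, -270, 0)), (215, 173, (422, -270, 0)), (216, 170, (423, -270, 0)), (217, 168, (424, -270, 0)), (218, 165, (424, -270, 0)), (219, 124, (425, -270, 0)), (220, 42, (425, -270, 0)), (221, 40, (425, -270, 2)), (222, 39, (425, -269, 3)), (223, 42, (425, -269, 5)), (224, 42, (425, -269, 5)), (225, 40, (425, -268, 7)), (226, 36, (425, -268, 9)), (227, 42, (425, -267, 11))]
```

Emit:
{"op": "arm_command", "data": {"series": [[[0, 0, -3], 0], [[0, 0, -5.8], 0], [[0, 0, -5.8], 0], [[0, 0, -5.8], 0], [[0, 0, -5.8], 0]], "grip": 1, "grip_force": 15}}

```text
time_s: 9.65
tool_pos: [0.437, -0.2233, -0.0224]
tool_rot: [180.0, -0.0, 178.0]
force: [-0.3, -0.4, 0.7]
grip_width: 0.0629
grasp_force: 15.1
```

Emit:
{"op": "arm_command", "data": {"series": [[[0, 0, 0], 0], [[0, 0, 0], 0], [[0, 0, -10], 0], [[0, 0, -20], 0], [[0, 0, -30], 0]]}}

```text
time_s: 10.15
tool_pos: [0.4371, -0.2236, 0.0087]
tool_rot: [-180.0, 0.0, 178.0]
force: [-0.7, 0.3, -0.3]
grip_width: 0.063
grasp_force: 15.1
```

```bash
python3 - <<'E'
from h import *
go([.56,-.10,.18],178);go([.725,.053,.165],178)
E
```

```text
shift [-118.5  127.8 -171.3] turn -0.0 | at [ 0.4371 -0.2236  0.0087] [-1.7999e+02  2.0000e-02  1.7800e+02] F [-0.7  0.3 -0.3] w 63.0 t 10.15
shift [-278.1  286.5 -156.2] turn -0.0 | at [ 0.4371 -0.2236  0.0087] [-1.7999e+02  2.0000e-02  1.7800e+02] F [-0.7  0.3 -0.3] w 63.0 t 10.15
```

Emit:
{"op": "arm_command", "data": {"series": [[[0, 0, -35], 0], [[0, 0, -75], 0], [[0, 15, -115], 0], [[-20, 40, -145], 0], [[-45, 65, -160], 0]]}}

```text
time_s: 10.65
tool_pos: [0.4858, -0.1605, 0.1723]
tool_rot: [179.9, 0.4, 177.9]
force: [0.7, -1.0, -0.8]
grip_width: 0.0635
grasp_force: 15.1
```

Emit:
{"op": "arm_command", "data": {"series": [[[-30, 30, 0], 0], [[-60, 60, 0], 0], [[-90, 90, 0], 0], [[-120, 120, 0], 0], [[-150, 145, 0], 0]]}}

```text
time_s: 11.15
tool_pos: [0.6404, -0.018, 0.1686]
tool_rot: [180.0, 0.0, 178.1]
force: [0.1, -0.6, -1.3]
grip_width: 0.0632
grasp_force: 15.1
```

Emit:
{"op": "arm_command", "data": {"series": [[[-30, 28, 0], 0], [[-55, 52, 0], 0], [[-75, 70, 0], 0], [[-82, 75, 0], 0], [[-82, 76, 0], 0]]}}

```text
time_s: 11.65
tool_pos: [0.7239, 0.0532, 0.1677]
tool_rot: [-179.9, -0.0, 178.1]
force: [-0.2, -0.3, -0.9]
grip_width: 0.0634
grasp_force: 15.1
```

```bash
python3 - <<'E'
from h import *
o=env.get_obs();print(o['tool_pos'],o['tool_rot'],o['grip_width'],o['force'])
im,d,K,T,c=look('wrist'); np.savez('w.npz',im=im,d=d,K=K,T=T)
cv2.imwrite('pics/g.png',im)
E
```

```text
[0.72394232 0.05321522 0.16765407] [-1.79946939e+02 -2.00574690e-02  1.78070887e+02] 0.0634330004572653 [-0.23617759 -0.27630665 -0.92133597]
```

View pics/g.png

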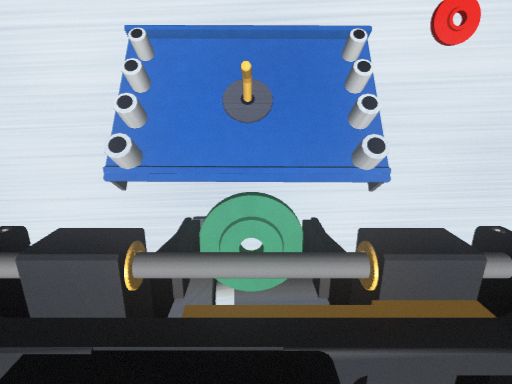

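Picture g shows the green disc held flat at (251,243), the plate centred at about (247,100), and the hook base at (248,99) with its end at (246,66). Now I'll solve for the plate pose and the bend angle.

```bash
cat >> h.py <<'E'
def hook(im,d,K,T,verbose=True):
    hsv=cv2.cvtColor(im,cv2.COLOR_BGR2HSV)
    b=cv2.inRange(hsv,(100,90,40),(125,255,255)); v,u=np.nonzero(b)
    P=pts(d,K,T,np.stack([u,v],1)); P=P[(P[:,2]>.03)&(P[:,2]<.125)&(P[:,0]>.57)&(P[:,0]<.72)&(abs(P[:,1]-.053)<.12)]
    for _ in range(6):
        A=np.c_[P[:,:2],np.ones(len(P))]; c=np.linalg.lstsq(A,P[:,2],rcond=None)[0]; r=P[:,2]-A@c; P=P[abs(r)<max(.002,2*r.std())]
    n=np.array([-c[0],-c[1],1]); n/=np.linalg.norm(n)
    yaw=np.degrees(np.arctan2(c[1],c[0])); print('slope',np.degrees(np.arccos(n[2])).round(2),'yaw',yaw.round(2),'sd',r.std().round(4))
    # plate: dark grey pixels within 40 mm
    W=pts(d,K,T,np.stack(np.meshgrid(np.arange(512),np.arange(384)),-1).reshape(-1,2))
    near=(np.hypot(W[:,0]-.64,W[:,1]-.053)<.045)&(W[:,2]<.14)&(W[:,2]>.04)
    m=((hsv[...,1]<80)&(im.max(2)<140)&near.reshape(384,512)).astype(np.uint8)*255
    cn=max(cv2.findContours(m,cv2.RETR_EXTERNAL,cv2.CHAIN_APPROX_NONE)[0],key=cv2.contourArea); e=cv2.fitEllipse(cv2.convexHull(cn)); print('plate px',np.round(e[0],1),np.round(e[1],1))
    return n,yaw,e,near,hsv
E
python3 - <<'E'
from h import *
z=np.load('w.npz'); im,d,K,T=[z[k] for k in('im','d','K','T')]
n,yaw,e,near,hsv=hook(im,d,K,T)
# plate centre: ray at plate height
c=ray(K,T,[e[0]],.078)[0]; print('plate c',c.round(4), 'depth', pts(d,K,T,[np.array(e[0])+[15,3]])[0].round(4))
b=cv2.inRange(hsv,(12,90,60),(30,255,255)); b[near.reshape(384,512)==0]=0; b[:, :200]=0
v,u=np.nonzero(b); i=v<v.min()+8; tip=(u[i].mean(),v.min()+4); print('brass rows',v.min(),v.max(),'tip',tip,[ (r,round(u[v==r].mean(),1)) for r in range(v.min(),v.max(),4)])
for ym in (-1.5,yaw):
  M=R.from_euler('z',ym,degrees=True).as_matrix()@R.from_euler('y',-35,degrees=True).as_matrix()
  o=T[:3,3]; q=ray(K,T,[tip],0.1)[0]-o; q/=np.linalg.norm(q)
  for f in range(-72,73,12):
    h=c+M@np.array([10.1*np.cos(np.radians(f)),10.1*np.sin(np.radians(f)),53])/1000-o
    print(f,(np.linalg.norm(h-(h@q)*q)*1000).round(1),end='; ')
  print()
# held disc: pts
g=cv2.inRange(hsv,(45,90,40),(85,255,255)); v,u=np.nonzero(g); P=pts(d,K,T,np.stack([u,v],1)); P=P[(P[:,2]>.15)]
A=np.c_[P[:,:2],np.ones(len(P))]; cc=np.linalg.lstsq(A,P[:,2],rcond=None)[0]; print('disc plane tilt deg',np.degrees(cc[:2]).round(2),'z',P[:,2].mean(),'cent',P.mean(0).round(4),(P[:,:2].max(0)+P[:,:2].min(0))/2,np.ptp(P[:,:2],axis=0))
E
```

```text
slope 34.96 yaw -2.09 sd 0.0007
plate px [247.2 100.2] [43.7 49.1]
plate c [0.6415 0.0516 0.078 ] depth [0.6446 0.0655 0.0805]
brass rows 61 101 tip (np.float64(245.45070422535213), np.int64(65)) [(61, np.float64(245.5)), (65, np.float64(245.5)), (69, np.float64(246.0)), (73, np.float64(246.5)), (77, np.float64(246.5)), (81, np.float64(247.0)), (85, np.float64(247.4)), (89, np.float64(247.0)), (93, np.float64(247.0)), (97, np.float64(247.0))]
-72 9.6; -60 8.4; -48 7.0; -36 5.5; -24 3.9; -12 2.5; 0 2.1; 12 3.2; 24 4.8; 36 6.4; 48 8.0; 60 9.4; 72 10.6; 
-72 9.4; -60 8.2; -48 6.8; -36 5.2; -24 3.7; -12 2.3; 0 2.2; 12 3.4; 24 5.0; 36 6.7; 48 8.3; 60 9.7; 72 10.9; 
disc plane tilt deg [-6.67  0.01] z 0.19938529870013813 cent [0.7198 0.0526 0.1994] [0.7045198  0.05213205] [0.11500202 0.06374067]
```

```bash
python3 - <<'E'
from h import *
z=np.load('w.npz'); im,d,K,T=[z[k] for k in('im','d','K','T')]
for v in (64,66,70,75,80,85,90,95): print(v,(pts(d,K,T,[(246.5-.05*(85-v),v)])[0]*1000).round(1),end=' ')
print((ray(K,T,[(245.5,65)],.129)*1000).round(1))
hsv=cv2.cvtColor(im,cv2.COLOR_BGR2HSV); g=cv2.inRange(hsv,(45,90,40),(85,255,255)); v,u=np.nonzero(g); P=pts(d,K,T,np.stack([u,v],1)); P=P[(P[:,2]>.185)&(P[:,2]<.21)]
c=np.c_[P[:,:2],np.ones(len(P))]; s=np.linalg.lstsq(c,P[:,2],rcond=None)[0]; print(np.degrees(s[:2]),np.median(P,0),P.min(0),P.max(0),len(P))
# bore centre: hole in green mask
cs,hi=cv2.findContours(g,cv2.RETR_CCOMP,cv2.CHAIN_APPROX_NONE)
for k,cn in enumerate(cs):
    if hi[0][k][3]>=0 and cv2.contourArea(cn)>60: m=cn[:,0].mean(0); print('hole',m,cv2.boundingRect(cn),ray(K,T,[m],.199).round(4))
cn=max(cs,key=cv2.contourArea); Q=ray(K,T,cn[:,0].astype(float),.199); Q=Q[Q[:,0]<.73]; A=np.c_[2*Q[:,:2],np.ones(len(Q))]; s=np.linalg.lstsq(A,(Q[:,:2]**2).sum(1),rcond=None)[0]; print('disc circ',s[:2],2*np.sqrt(s[2]+s[0]**2+s[1]**2))
go([.614,.051,.120],178)
E
```

```text
64 [617.   51.8 130.1] 66 [618.3  51.8 130. ] 70 [621.   51.9 129.6] 75 [623.3  51.8 118.1] 80 [626.   51.7 105.5] 85 [629.4  51.6  98.1] 90 [647.  55. 356.] 95 [637.2  51.6  88.2] [[617.5  51.8 129. ]]
[ 0.54487281 -0.19562276] [0.71747059 0.05265228 0.19859394] [0.69666494 0.02026171 0.18916125] [0.76202081 0.08400238 0.20333948] 5465
hole [251.21568627 243.80392157] (239, 237, 25, 15) [[0.7279 0.0525 0.199 ]]
disc circ [0.72639994 0.05233428] 0.0627407931333992
shift [109.2  -4.7  48. ] turn -0.0 | at [0.7233 0.0519 0.1679] [-1.7993e+02 -3.0000e-02  1.7798e+02] F [-0.5 -0.2 -1.2] w 63.2 t 11.7
```

Emit:
{"op": "arm_command", "data": {"series": [[[35, -1.5, 0], 0], [[70, -3, 0], 0], [[100, -4.5, 10], 0], [[109, -4.7, 30], 0], [[109, -4.7, 47], 0]]}}

```text
time_s: 12.2
tool_pos: [0.6121, 0.05, 0.1214]
tool_rot: [179.9, 0.0, 177.9]
force: [0.8, 0.0, -1.0]
grip_width: 0.0634
grasp_force: 15.1
```

```bash
python3 - <<'E'
from h import *
im,d,K,T,c=look('wrist'); hsv=cv2.cvtColor(im,cv2.COLOR_BGR2HSV)
cv2.imwrite('pics/h.png',np.hstack([im[120:330,120:400],cv2.resize(look('side')[0][140:245,125:235],(220,210))]))
go([.615,.0515,.119],178); go([.615,.0515,.099],178)
E
```

```text
shift [-3.4  1.6  0.2] turn -0.002 | at [0.6116 0.05   0.1192] [-179.98   -0.23  177.88] F [-0.1  0.2 -1.3] w 63.1 t 12.3
shift [-3.4  1.6 20.2] turn -0.002 | at [0.6116 0.05   0.1192] [-179.98   -0.23  177.88] F [-0.1  0.2 -1.3] w 63.1 t 12.3
```

View pics/h.png

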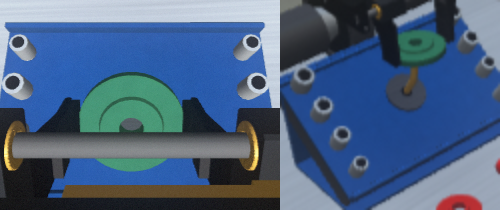

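Emit:
{"op": "arm_command", "data": {"series": [[[-3.4, 1.6, 0], 0], [[-3.4, 1.6, 4], 0], [[-3.4, 1.6, 8], 0], [[-3.4, 1.6, 12], 0], [[-3.4, 1.6, 12], 0]]}}

```text
time_s: 12.8
tool_pos: [0.6178, 0.0532, 0.1081]
tool_rot: [-180.0, -0.1, 178.0]
force: [-0.4, 1.1, -0.4]
grip_width: 0.0634
grasp_force: 15.1
```

Emit:
{"op": "arm_command", "data": {"series": [[[0, 0, 2], 0], [[0, 0, 4], 0], [[0, 0, 6], 0], [[0, 0, 8], 0], [[0, 0, 8], 0]]}}

```text
time_s: 13.3
tool_pos: [0.6162, 0.0532, 0.0993]
tool_rot: [-180.0, -0.2, 178.0]
force: [-4.2, -0.3, -2.5]
grip_width: 0.0629
grasp_force: 15.0
```

Emit:
{"op": "arm_command", "data": {"series": [[[2, -1, 1], 0], [[1.8, -1, 4], 0], [[1.3, -1, 7], 0], [[0.8, -1, 10], 0], [[0.8, -1, 10], 0]]}}

```text
time_s: 13.8
tool_pos: [0.6162, 0.0529, 0.0898]
tool_rot: [180.0, -0.1, 178.0]
force: [-4.2, 1.7, -2.8]
grip_width: 0.0632
grasp_force: 14.9
```

Emit:
{"op": "arm_command", "data": {"series": [[[2, -0.5, 2], 0], [[1.6, -0.5, 5], 0], [[1.2, -0.5, 7.5], 0], [[0.7, -0.5, 10], 0], [[0.7, -0.5, 10], 0]]}}

```text
time_s: 14.3
tool_pos: [0.617, 0.0517, 0.0803]
tool_rot: [-180.0, 0.0, 178.0]
force: [-2.2, 0.7, -0.7]
grip_width: 0.0629
grasp_force: 15.0
```

Emit:
{"op": "arm_command", "data": {"series": [[[-0.7, 0, 2], 0], [[-1.5, 0, 4], 0], [[-2.3, 0, 6], 0], [[-3.2, 0, 8], 0], [[-3.2, 0, 8], 0]]}}

```text
time_s: 14.8
tool_pos: [0.6195, 0.0526, 0.0726]
tool_rot: [179.9, -0.0, 178.0]
force: [-3.2, 1.9, 1.5]
grip_width: 0.0633
grasp_force: 15.0
```

Emit:
{"op": "arm_command", "data": {"series": [[[-1.3, 0, 2], 0], [[-2.7, 0, 4], 0], [[-4.1, 0, 6], 0], [[-4.1, 0, 6], 0], [[-4.1, 0, 6], 0]]}}

```text
time_s: 15.3
tool_pos: [0.6235, 0.0518, 0.066]
tool_rot: [-180.0, -0.0, 178.0]
force: [-2.8, 1.7, -2.4]
grip_width: 0.0632
grasp_force: 15.0
```

Emit:
{"op": "arm_command", "data": {"series": [[[-1.3, 0, 2], 0], [[-2.7, 0, 4], 0], [[-4.1, 0, 6], 0], [[-5.4, 0, 8], 0], [[-5.4, 0, 8], 0]]}}

```text
time_s: 15.8
tool_pos: [0.6303, 0.051, 0.0589]
tool_rot: [-180.0, 0.1, 178.0]
force: [-1.8, 0.4, 0.9]
grip_width: 0.0632
grasp_force: 15.0
```

Still free. I'll press on in small steps until contact.

Emit:
{"op": "arm_command", "data": {"series": [[[-0.7, 0, 1], 0], [[-1.4, 0, 2], 0], [[-2, 0, 3], 0], [[-2, 0, 3], 0], [[-2, 0, 3], 0]]}}

```text
time_s: 16.3
tool_pos: [0.6313, 0.0512, 0.0556]
tool_rot: [-180.0, -0.0, 178.0]
force: [-2.2, -0.6, 1.3]
grip_width: 0.0634
grasp_force: 15.0
```

Emit:
{"op": "arm_command", "data": {"series": [[[-0.6, 0, 0.8], 0], [[-1.1, 0, 1.6], 0], [[-1.1, 0, 1.6], 0], [[-1.1, 0, 1.6], 0], [[-1.1, 0, 1.6], 0]]}}

```text
time_s: 16.8
tool_pos: [0.6325, 0.0514, 0.0541]
tool_rot: [180.0, 0.0, 178.0]
force: [-3.3, -0.2, 1.6]
grip_width: 0.0631
grasp_force: 15.0
```

Emit:
{"op": "arm_command", "data": {"series": [[[-0.6, 0, 0.8], 0], [[-1.1, 0, 1.6], 0], [[-1.4, 0, 2], 0], [[-1.4, 0, 2], 0], [[-1.4, 0, 2], 0]]}}

```text
time_s: 17.3
tool_pos: [0.6336, 0.0514, 0.052]
tool_rot: [180.0, -0.0, 178.0]
force: [-4.2, -0.3, 2.4]
grip_width: 0.0631
grasp_force: 15.0
```

```bash
cat >> h.py <<'E'
def held(lo,hi,zr):
    im,d,K,T,c=look('wrist'); np.savez('w.npz',im=im,d=d,K=K,T=T); hsv=cv2.cvtColor(im,cv2.COLOR_BGR2HSV); g=cv2.erode(cv2.inRange(hsv,(lo,120,40),(hi,255,255)),np.ones((3,3))); v,u=np.nonzero(g)
    P=pts(d,K,T,np.stack([u,v],1)); P=P[(P[:,2]>zr[0])&(P[:,2]<zr[1])]
    for _ in range(6):
        A=np.c_[P[:,:2],np.ones(len(P))]; s=np.linalg.lstsq(A,P[:,2],rcond=None)[0]; r=P[:,2]-A@s; P=P[abs(r)<max(.0015,2*r.std())]
    n=np.array([-s[0],-s[1],1]); n/=np.linalg.norm(n); print('N',len(P),'slope',np.degrees(np.arctan(np.hypot(*s[:2]))).round(1),'grad',s[:2].round(3),'sd',r.std().round(4),'height over plate along n35', end=' ')
    M=R.from_euler('z',-2,degrees=True).as_matrix()@R.from_euler('y',-35,degrees=True).as_matrix(); c=np.array([.6415,.0516,.078])
    Q=(P-c)@M*1000; print('med',np.median(Q,0).round(1),'min',Q.min(0).round(1),'max',Q.max(0).round(1), 'zfit at ends', [round(float(np.median(Q[(Q[:,0]>a)&(Q[:,0]<a+8),2])),1) for a in (-30,-20,10,22) if ((Q[:,0]>a)&(Q[:,0]<a+8)).sum()>5])
E
python3 - <<'E'
from h import *
held(45,85,(.05,.14)); go([.633,.051,.053],178)
E
```

```text
N 5134 slope 34.1 grad [ 0.676 -0.027] sd 0.0017 height over plate along n35 med [-8.9 -1.8  9.9] min [-33.3 -32.6   7.2] max [30.2 30.  13.4] zfit at ends [9.7, 10.4, 9.4]
shift [ 0.6 -0.4 -1. ] turn 0.0 | at [0.6336 0.0514 0.052 ] [ 1.8000e+02 -2.0000e-02  1.7801e+02] F [-5.1 -1.   1.6] w 63.2 t 17.35
```

Emit:
{"op": "arm_command", "data": {"series": [[[-0.4, 0, 0.6], 0], [[-0.8, 0, 1.2], 0], [[-1.2, 0, 1.7], 0], [[-1.2, 0, 1.7], 0], [[-1.2, 0, 1.7], 0]]}}

```text
time_s: 17.85
tool_pos: [0.6338, 0.0514, 0.0517]
tool_rot: [180.0, -0.1, 178.0]
force: [-10.5, -0.5, 11.2]
grip_width: 0.0632
grasp_force: 15.0
```

Emit:
{"op": "arm_command", "data": {"series": [[[-0.3, 0, 0.4], 0], [[-0.3, 0, 0.4], 0], [[0.5, 0, -0.7], 0], [[1, 0, -1.4], 0], [[1, 0, -1.4], 0]]}}

```text
time_s: 18.35
tool_pos: [0.6345, 0.0515, 0.0521]
tool_rot: [180.0, 0.1, 178.0]
force: [-4.9, 0.1, 3.1]
grip_width: 0.063
grasp_force: 15.0
```

Emit:
{"op": "arm_command", "data": {"series": [[[0, 0, 0], 0], [[0, 0, 0], 0], [[0, 0, 0], 0], [[0, 0, 0], 0], [[0, 0, 0], 0]], "grip": -1}}

```text
time_s: 18.85
tool_pos: [0.6343, 0.0513, 0.0518]
tool_rot: [180.0, 0.0, 178.0]
force: [-0.1, -1.1, -0.1]
grip_width: 0.0857
grasp_force: 0.0
```

Emit:
{"op": "arm_command", "data": {"series": [[[0, 0, -10], 0], [[0, 0, -40], 0], [[0, 0, -80], 0], [[0, 0, -110], 0], [[0, 0, -115], 0]]}}

```text
time_s: 19.35
tool_pos: [0.637, 0.0512, 0.1725]
tool_rot: [179.9, 0.5, 178.0]
force: [0.0, 0.8, 0.6]
grip_width: 0.0869
grasp_force: 0.0
```

```bash
python3 - <<'E'
from h import *
held(45,85,(.05,.14)); go([.50,.195,.14],178)
E
```

```text
N 2510 slope 34.2 grad [ 0.68  -0.028] sd 0.0017 height over plate along n35 med [-1.2 -1.1  9.9] min [-35.9 -31.7   7.5] max [27.8 29.5 13.5] zfit at ends [9.5, 11.3, 9.7, 9.4]
shift [141.3 138.9  30.3] turn -0.0 | at [0.6361 0.0513 0.171 ] [179.91   0.37 178.  ] F [ 1.1 -0.9  0.6] w 86.9 t 19.4
```

Emit:
{"op": "arm_command", "data": {"series": [[[30, 30, 0], 0], [[62, 62, 0], 0], [[95, 95, 0], 0], [[125, 125, 15], 0], [[141, 138, 30], 0]]}}

```text
time_s: 19.9
tool_pos: [0.4944, 0.1981, 0.1357]
tool_rot: [179.9, -0.1, 178.3]
force: [-0.1, 0.5, 0.3]
grip_width: 0.0866
grasp_force: 0.0
```

Emit:
{"op": "arm_command", "data": {"series": [[[0, 0, 0], 0], [[0, 0, 20], 0], [[0, 0, 50], 0], [[0, 0, 60], 0], [[0, 0, 60], 0]]}}

```text
time_s: 20.4
tool_pos: [0.497, 0.1926, 0.0752]
tool_rot: [-179.9, -0.2, 177.9]
force: [0.1, -0.6, 0.7]
grip_width: 0.0872
grasp_force: 0.0
```

```bash
python3 - <<'E'
from h import *
ring(20,35,None); go([.4567-.006,.1928,.02],178)
E
```

```text
ring px (216, 116, 64, 65) enc [457.  190.4] dia 58.1 fit [457.  190.3] 57.0 medz 0.0078
ring px (266, 0, 54, 51) enc [355.  230.2] dia 43.7 fit [356.5 230.2] 40.4 medz 0.0058
shift [47.2 -2.1 56.6] turn -0.001 | at [0.498  0.1932 0.0766] [-1.7993e+02 -5.0000e-02  1.7794e+02] F [-0.4  0.1  0.5] w 87.0 t 20.45
```

Emit:
{"op": "arm_command", "data": {"series": [[[25, -2, 20], 0], [[47.5, -4.3, 45], 0], [[47.5, -4.3, 70], 0], [[47.5, -4.3, 84], 0], [[47.5, -4.3, 84], 0]]}}

```text
time_s: 20.95
tool_pos: [0.45, 0.191, -0.0075]
tool_rot: [-179.9, -0.1, 178.0]
force: [-0.1, -0.8, -0.3]
grip_width: 0.0868
grasp_force: 0.0
```

Emit:
{"op": "arm_command", "data": {"series": [[[0, 0, 0], 0], [[0, 0, 0], 0], [[0, 0, 4], 0], [[0, 0, 4], 0], [[0, 0, 4], 0]]}}

```text
time_s: 21.45
tool_pos: [0.4504, 0.1915, -0.011]
tool_rot: [180.0, 0.0, 178.0]
force: [-0.4, 0.8, 0.3]
grip_width: 0.0874
grasp_force: 0.0
```

```bash
python3 - <<'E'
from h import *
go([.450,.1904,-.0205],178)
E
```

```text
shift [ 0.4 -1.1  9.5] turn 0.0 | at [ 0.4504  0.1915 -0.011 ] [1.7999e+02 1.0000e-02 1.7800e+02] F [-0.4  0.8  0.3] w 87.4 t 21.45
```

Emit:
{"op": "arm_command", "data": {"series": [[[0, -1, 4], 0], [[0, -1, 8], 0], [[0, -1, 9.5], 0], [[0, -1, 9.5], 0], [[0, -1, 9.5], 0]], "grip": 1, "grip_force": 15}}

```text
time_s: 21.95
tool_pos: [0.4502, 0.1905, -0.0208]
tool_rot: [-180.0, -0.0, 178.0]
force: [0.3, -1.0, -0.2]
grip_width: 0.0553
grasp_force: 15.4
```

Emit:
{"op": "arm_command", "data": {"series": [[[0, 0, 0], 0], [[0, 0, 0], 0], [[0, 0, -3], 0], [[0, 0, -6], 0], [[0, 0, -10], 0]]}}

```text
time_s: 22.45
tool_pos: [0.4503, 0.1905, -0.0104]
tool_rot: [180.0, 0.0, 178.0]
force: [-0.2, 0.1, -0.8]
grip_width: 0.0553
grasp_force: 15.0
```

Emit:
{"op": "arm_command", "data": {"series": [[[0, 0, -35], 0], [[0, 0, -75], 0], [[0, 0, -115], 0], [[0, 0, -155], 0], [[-15, -12, -175], 0]]}}

```text
time_s: 22.95
tool_pos: [0.4651, 0.1807, 0.1685]
tool_rot: [179.7, 0.2, 178.2]
force: [0.8, -0.4, -0.3]
grip_width: 0.0554
grasp_force: 15.0
```

Emit:
{"op": "arm_command", "data": {"series": [[[-30, -24, 0], 0], [[-65, -51, 0], 0], [[-100, -79, 0], 0], [[-135, -107, 0], 0], [[-154, -121, 0], 0]]}}

```text
time_s: 23.45
tool_pos: [0.6166, 0.0475, 0.1647]
tool_rot: [-179.9, 0.1, 177.8]
force: [0.3, -0.1, -0.2]
grip_width: 0.0549
grasp_force: 15.0
```

Emit:
{"op": "arm_command", "data": {"series": [[[0, 0, 10], 0], [[0, 0, 30], 0], [[0, 0, 44], 0], [[0, 0, 44], 0], [[0, 0, 44], 0]]}}

```text
time_s: 23.95
tool_pos: [0.614, 0.0524, 0.1203]
tool_rot: [180.0, -0.0, 178.1]
force: [-0.6, -0.0, -1.3]
grip_width: 0.0548
grasp_force: 15.0
```

```bash
python3 - <<'E'
from h import *
held(18,36,(.12,.17)); go([.614,.0515,.12],178)
z=np.load('w.npz'); im,d,K,T=[z[k] for k in('im','d','K','T')]
g=cv2.inRange(cv2.cvtColor(im,cv2.COLOR_BGR2HSV),(18,120,40),(36,255,255)); cs,hi=cv2.findContours(g,cv2.RETR_CCOMP,cv2.CHAIN_APPROX_NONE)
h=env.get_obs()['tool_pos'][2]+.0325
for k,cn in enumerate(cs):
    if cv2.contourArea(cn)>60: m=cn[:,0].mean(0); print(hi[0][k][3],m,cv2.boundingRect(cn),ray(K,T,[m],h).round(4))
E
```

```text
N 2678 slope 0.1 grad [-0.     0.001] sd 0.0006 height over plate along n35 med [12.6 -1.  78.5] min [ -0.2 -28.4  53.9] max [46.3 25.9 87.3] zfit at ends [78.0, 70.2]
shift [ 0.6 -0.8  1. ] turn 0.001 | at [0.6146 0.0523 0.121 ] [1.7997e+02 5.0000e-02 1.7806e+02] F [ 1.  -0.4 -1.3] w 55.1 t 24.0
-1 [200.64953271 311.26168224] (166, 305, 60, 13) [[0.6646 0.0171 0.1535]]
-1 [366.45579568 310.39685658] (286, 300, 195, 18) [[0.6675 0.1253 0.1535]]
-1 [250.74757282 280.50485437] (225, 278, 52, 8) [[0.6426 0.0505 0.1535]]
-1 [146.10666667 262.62      ] (138, 243, 19, 48) [[ 0.6277 -0.0137  0.1535]]
-1 [356.21323529 265.17647059] (347, 242, 18, 49) [[0.6338 0.1162 0.1535]]
-1 [250.69615385 231.98461538] (206, 199, 91, 54) [[0.6092 0.0516 0.1535]]
```

Emit:
{"op": "arm_command", "data": {"series": [[[0, -0.8, 5], 0], [[0, -0.8, 10], 0], [[0, -0.8, 15], 0], [[0, -0.8, 20], 0], [[0, -0.8, 20], 0]]}}

```text
time_s: 24.5
tool_pos: [0.6137, 0.0509, 0.0992]
tool_rot: [-180.0, -0.1, 178.0]
force: [-0.2, -0.3, -0.4]
grip_width: 0.055
grasp_force: 15.0
```

Emit:
{"op": "arm_command", "data": {"series": [[[0, 0, 3], 0], [[0, 0, 6], 0], [[-0.3, 0, 9], 0], [[-0.5, 0, 11], 0], [[-0.5, 0, 11], 0]]}}

```text
time_s: 25.0
tool_pos: [0.6149, 0.0509, 0.0889]
tool_rot: [-180.0, -0.0, 178.0]
force: [-0.0, 1.0, -0.4]
grip_width: 0.055
grasp_force: 15.0
```

Free run, threaded. Following the bar.

Emit:
{"op": "arm_command", "data": {"series": [[[-0.2, 0, 2.5], 0], [[-0.4, 0, 5], 0], [[-0.6, 0, 7], 0], [[-1, 0, 9], 0], [[-1, 0, 9], 0]]}}

```text
time_s: 25.5
tool_pos: [0.616, 0.0507, 0.0799]
tool_rot: [-180.0, -0.0, 178.0]
force: [0.2, 0.3, -0.8]
grip_width: 0.0546
grasp_force: 15.0
```

Emit:
{"op": "arm_command", "data": {"series": [[[-0.7, 0, 2], 0], [[-1.4, 0, 4], 0], [[-2.2, 0, 6], 0], [[-2.2, 0, 6], 0], [[-2.2, 0, 6], 0]]}}

```text
time_s: 26.0
tool_pos: [0.6175, 0.0508, 0.0741]
tool_rot: [180.0, -0.1, 178.0]
force: [-5.8, 1.3, 2.0]
grip_width: 0.0552
grasp_force: 15.0
```

Emit:
{"op": "arm_command", "data": {"series": [[[-0.6, 0, 1.5], 0], [[-1.4, 0, 3], 0], [[-2.4, 0, 4.5], 0], [[-3.4, 0, 6], 0], [[-3.4, 0, 6], 0]]}}

```text
time_s: 26.5
tool_pos: [0.6219, 0.0505, 0.0681]
tool_rot: [-180.0, 0.0, 178.0]
force: [-2.6, 0.5, 0.4]
grip_width: 0.0551
grasp_force: 15.0
```

Emit:
{"op": "arm_command", "data": {"series": [[[-0.7, 0, 1], 0], [[-1.4, 0, 2], 0], [[-2, 0, 3], 0], [[-2, 0, 3], 0], [[-2, 0, 3], 0]]}}

```text
time_s: 27.0
tool_pos: [0.6237, 0.0505, 0.0653]
tool_rot: [-180.0, 0.0, 178.0]
force: [-2.8, 0.7, 0.7]
grip_width: 0.0553
grasp_force: 15.0
```

Emit:
{"op": "arm_command", "data": {"series": [[[-0.7, 0, 1], 0], [[-1.4, 0, 2], 0], [[-1.8, 0, 2.5], 0], [[-1.8, 0, 2.5], 0], [[-1.8, 0, 2.5], 0]]}}

```text
time_s: 27.5
tool_pos: [0.6245, 0.0506, 0.0632]
tool_rot: [180.0, -0.1, 178.0]
force: [-5.9, -0.2, 5.5]
grip_width: 0.0552
grasp_force: 15.0
```

```bash
python3 - <<'E'
from h import *
held(18,36,(.06,.14)); go([.625,.0515,.06],178)
E
```

```text
N 2892 slope 31.3 grad [ 0.609 -0.019] sd 0.0008 height over plate along n35 med [-10.2  -2.4  20.5] min [-29.2 -29.7  17. ] max [26.7 24.9 22.9] zfit at ends [21.5, 21.0, 18.4]
shift [-0.5  0.9  3.2] turn 0.0 | at [0.6245 0.0506 0.0632] [ 1.7998e+02 -1.1000e-01  1.7800e+02] F [-6.5 -0.7  6.4] w 55.0 t 27.55
```

Emit:
{"op": "arm_command", "data": {"series": [[[1.1, 0, -1.6], 0], [[2.2, 0.6, -0.9], 0], [[3.2, 1.2, -0.2], 0], [[2.6, 1.2, 0.6], 0], [[2, 1.2, 1.4], 0]]}}

```text
time_s: 28.05
tool_pos: [0.6236, 0.0519, 0.0615]
tool_rot: [180.0, 0.0, 178.0]
force: [-1.4, -0.4, 1.1]
grip_width: 0.0552
grasp_force: 15.0
```

Emit:
{"op": "arm_command", "data": {"series": [[[-0.3, 0, 0.4], 0], [[-0.5, 0, 0.8], 0], [[-0.5, 0, 0.8], 0], [[-0.5, 0, 0.8], 0], [[-0.5, 0, 0.8], 0]]}}

```text
time_s: 28.55
tool_pos: [0.6239, 0.0519, 0.0607]
tool_rot: [180.0, -0.0, 178.0]
force: [-1.5, -0.2, 2.2]
grip_width: 0.0551
grasp_force: 15.0
```

```bash
python3 - <<'E'
from h import *
held(18,36,(.06,.14)); held(45,85,(.05,.14)); go([.625,.0515,.06],178)
E
```

```text
N 2844 slope 34.8 grad [ 0.696 -0.025] sd 0.0008 height over plate along n35 med [-11.8  -1.1  18.5] min [-31.  -28.4  17.1] max [24.6 26.  19.8] zfit at ends [18.5, 18.5, 18.5, 18.4]
N 0 slope 0.0 grad [0. 0.] sd nan height over plate along n35
  ret = _var(a, axis=axis, dtype=dtype, out=out, ddof=ddof,
  arrmean = um.true_divide(arrmean, div, out=arrmean,
  ret = ret.dtype.type(ret / rcount)
  return _methods._mean(a, axis=axis, dtype=dtype,
  ret = um.true_divide(
Traceback (most recent call last):
  File "h.py", line 56, in held
    Q=(P-c)@M*1000; print('med',np.median(Q,0).round(1),'min',Q.min(0).round(1),'max',Q.max(0).round(1), 'zfit at ends', [round(float(np.median(Q[(Q[:,0]>a)&(Q[:,0]<a+8),2])),1) for a in (-30,-20,10,22) if ((Q[:,0]>a)&(Q[:,0]<a+8)).sum()>5])
                                                              ~~~~~^^^
ValueError: zero-size array to reduction operation minimum which has no identity
```

Emit:
{"op": "arm_command", "data": {"series": [[[-0.4, 0, 0.6], 0], [[-0.8, 0, 1.2], 0], [[-1.1, 0, 1.6], 0], [[-1.1, 0, 1.6], 0], [[-1.1, 0, 1.6], 0]]}}

```text
time_s: 29.15
tool_pos: [0.6241, 0.0519, 0.0604]
tool_rot: [179.9, -0.1, 178.0]
force: [-7.6, 0.9, 12.0]
grip_width: 0.0552
grasp_force: 15.0
```

Emit:
{"op": "arm_command", "data": {"series": [[[0.6, 0, -0.9], 0], [[1.1, 0, -1.6], 0], [[1.1, 0, -1.6], 0], [[1.1, 0, -1.6], 0], [[1.1, 0, -1.6], 0]], "grip": -1}}

```text
time_s: 29.65
tool_pos: [0.6239, 0.0517, 0.0603]
tool_rot: [-180.0, -0.0, 178.0]
force: [0.3, -0.0, -0.6]
grip_width: 0.0843
grasp_force: 0.0
```

Emit:
{"op": "arm_command", "data": {"series": [[[0, 0, 0], 0], [[0, 0, -5], 0], [[0, 0, -40], 0], [[0, 0, -80], 0], [[0, 0, -115], 0]]}}

```text
time_s: 30.15
tool_pos: [0.6241, 0.0515, 0.1778]
tool_rot: [180.0, 0.1, 178.0]
force: [0.4, -0.1, 0.3]
grip_width: 0.087
grasp_force: 0.0
```

```bash
python3 - <<'E'
from h import *
held(18,36,(.06,.14)); go([.605,.285,.175],178)
E
```

```text
N 1587 slope 34.7 grad [ 0.691 -0.028] sd 0.001 height over plate along n35 med [-0.6 -1.3 18.5] min [-31.7 -28.9  16.8] max [24.1 26.2 20.5] zfit at ends [18.6, 18.6, 18.6, 18.2]
shift [ 30.9 232.3   9.7] turn -0.0 | at [0.6276 0.0517 0.1845] [179.85   0.6  177.99] F [ 2.6 -0.7  3.8] w 87.0 t 30.2
```

Medium is home (18.5 mm uniform, centred about −3.7 mm in x, −1.3 in y). Now the left red disc.

Emit:
{"op": "arm_command", "data": {"series": [[[5, 45, 0], 0], [[10, 90, 0], 0], [[16, 135, 0], 0], [[22, 180, 0], 0], [[28, 215, 0], 0]]}}

```text
time_s: 30.7
tool_pos: [0.6026, 0.2713, 0.1757]
tool_rot: [179.9, 0.0, 178.2]
force: [-0.0, -0.6, -0.8]
grip_width: 0.087
grasp_force: 0.0
```

Emit:
{"op": "arm_command", "data": {"series": [[[0, 17, 10], 0], [[0, 17, 40], 0], [[0, 17, 80], 0], [[0, 17, 95], 0], [[0, 17, 95], 0]]}}

```text
time_s: 31.2
tool_pos: [0.6024, 0.2822, 0.0775]
tool_rot: [-179.8, -0.3, 177.9]
force: [-0.8, -0.1, 0.9]
grip_width: 0.0871
grasp_force: 0.0
```

```bash
python3 - <<'E'
from h import *
ring(0,8,None,save='pics/i.png'); go([.5619-.007,.2852,.02],178)
E
```

```text
ring px (225, 122, 54, 54) enc [562.8 282.8] dia 49.6 fit [562.8 283. ] 48.1 medz 0.0083
ring px (4, 60, 62, 61) enc [506.1  96.8] dia 52.8 fit [505.8  96. ] 49.7 medz 0.0077
shift [49.   0.4 60. ] turn -0.001 | at [0.6039 0.2832 0.08  ] [-1.7991e+02 -7.0000e-02  1.7792e+02] F [0.4 0.2 1. ] w 87.0 t 31.25
```

Emit:
{"op": "arm_command", "data": {"series": [[[25, -0.8, 20], 0], [[47, -1.5, 45], 0], [[47, -1.5, 70], 0], [[47, -1.5, 86], 0], [[47, -1.5, 86], 0]]}}

```text
time_s: 31.75
tool_pos: [0.557, 0.284, -0.0059]
tool_rot: [-179.9, -0.0, 178.0]
force: [-0.7, -0.6, 0.9]
grip_width: 0.0872
grasp_force: 0.0
```

Emit:
{"op": "arm_command", "data": {"series": [[[0, 0, 0], 0], [[0, 0, 0], 0], [[0, 0, 4], 0], [[0, 0, 4], 0], [[0, 0, 4], 0]]}}

```text
time_s: 32.25
tool_pos: [0.5571, 0.2848, -0.0092]
tool_rot: [180.0, 0.0, 178.0]
force: [0.1, -0.1, -0.4]
grip_width: 0.087
grasp_force: 0.0
```

```bash
python3 - <<'E'
from h import *
go([.5558,.2829,-.0205],178)
E
```

```text
shift [ 1.2 -1.9 11.3] turn 0.0 | at [ 0.5571  0.2848 -0.0092] [1.7999e+02 1.0000e-02 1.7801e+02] F [ 0.1 -0.1 -0.4] w 87.0 t 32.25
```

Emit:
{"op": "arm_command", "data": {"series": [[[1.2, -1.9, 4], 0], [[1.2, -1.9, 8], 0], [[1.2, -1.9, 11.3], 0], [[1.2, -1.9, 11.3], 0], [[1.2, -1.9, 11.3], 0]]}}

```text
time_s: 32.75
tool_pos: [0.5556, 0.2828, -0.0209]
tool_rot: [-180.0, -0.0, 178.0]
force: [0.5, -0.7, -0.4]
grip_width: 0.087
grasp_force: 0.0
```

Emit:
{"op": "arm_command", "data": {"series": [[[0, 0, 0], 0], [[0, 0, 0], 0], [[0, 0, 0], 0], [[0, 0, 0], 0], [[0, 0, 0], 0]], "grip": 1, "grip_force": 15}}

```text
time_s: 33.25
tool_pos: [0.5557, 0.2829, -0.0206]
tool_rot: [180.0, 0.0, 178.0]
force: [0.0, 0.7, 0.6]
grip_width: 0.0545
grasp_force: 0.0
```

Emit:
{"op": "arm_command", "data": {"series": [[[0, 0, 0], 0], [[0, 0, 0], 0], [[0, 0, -3], 0], [[0, 0, -6], 0], [[0, 0, -10], 0]]}}

```text
time_s: 33.75
tool_pos: [0.5556, 0.2828, -0.0105]
tool_rot: [-180.0, -0.0, 178.0]
force: [-0.1, 0.2, -0.2]
grip_width: 0.0469
grasp_force: 14.9
```

Emit:
{"op": "arm_command", "data": {"series": [[[0, 0, -35], 0], [[0, 0, -75], 0], [[0, 0, -115], 0], [[0, 0, -155], 0], [[0, 0, -175], 0]]}}

```text
time_s: 34.25
tool_pos: [0.5575, 0.2835, 0.1691]
tool_rot: [179.8, 0.3, 178.0]
force: [0.6, -0.6, -0.2]
grip_width: 0.0471
grasp_force: 14.9
```

Emit:
{"op": "arm_command", "data": {"series": [[[-12, -40, 0], 0], [[-25, -85, 0], 0], [[-38, -130, 0], 0], [[-51, -175, 0], 0], [[-60, -208, 0], 0]]}}

```text
time_s: 34.75
tool_pos: [0.609, 0.0686, 0.1651]
tool_rot: [-180.0, 0.1, 177.8]
force: [-0.1, -0.6, 0.1]
grip_width: 0.0472
grasp_force: 15.0
```

Emit:
{"op": "arm_command", "data": {"series": [[[-6, -21, 10], 0], [[-6, -21, 30], 0], [[-6, -21, 44], 0], [[-6, -21, 44], 0], [[-6, -21, 44], 0]]}}

```text
time_s: 35.25
tool_pos: [0.6135, 0.0528, 0.1203]
tool_rot: [180.0, -0.0, 178.1]
force: [-0.0, 0.4, 0.0]
grip_width: 0.0473
grasp_force: 14.9
```

```bash
python3 - <<'E'
from h import *
held(0,8,(.12,.17)); go([.614,.0515,.12],178)
E
```

```text
N 1974 slope 0.3 grad [ 0.005 -0.001] sd 0.0006 height over plate along n35 med [14.1 -0.5 77.4] min [  3.  -23.6  68.1] max [26.5 22.5 85.5] zfit at ends [77.6, 70.4]
shift [ 0.  -1.3  1. ] turn 0.002 | at [0.614  0.0528 0.121 ] [1.7998e+02 5.0000e-02 1.7810e+02] F [0.3 0.1 0.4] w 47.1 t 35.3
```

Emit:
{"op": "arm_command", "data": {"series": [[[0, -0.9, 5], 0], [[0, -0.9, 10], 0], [[0, -0.9, 15], 0], [[0, -0.9, 20], 0], [[0, -0.9, 20], 0]]}}

```text
time_s: 35.8
tool_pos: [0.613, 0.0508, 0.0992]
tool_rot: [-180.0, -0.1, 178.0]
force: [0.2, 0.3, -0.7]
grip_width: 0.0475
grasp_force: 14.9
```

Emit:
{"op": "arm_command", "data": {"series": [[[0, 0, 3], 0], [[0, 0, 6], 0], [[-0.3, 0, 9], 0], [[-0.5, 0, 11], 0], [[-0.5, 0, 11], 0]]}}

```text
time_s: 36.3
tool_pos: [0.614, 0.0507, 0.0889]
tool_rot: [-180.0, -0.0, 178.0]
force: [0.1, -1.0, -0.9]
grip_width: 0.0469
grasp_force: 14.9
```

Emit:
{"op": "arm_command", "data": {"series": [[[-0.2, 0, 2.5], 0], [[-0.4, 0, 5], 0], [[-0.6, 0, 7], 0], [[-1, 0, 9], 0], [[-1, 0, 9], 0]]}}

```text
time_s: 36.8
tool_pos: [0.6145, 0.0509, 0.08]
tool_rot: [180.0, -0.1, 178.0]
force: [-3.4, -0.1, 1.4]
grip_width: 0.0474
grasp_force: 15.0
```

Emit:
{"op": "arm_command", "data": {"series": [[[-0.4, 0.3, 1.5], 0], [[-0.9, 0.6, 3], 0], [[-1.4, 1, 4.5], 0], [[-1.8, 1, 6], 0], [[-1.8, 1, 6], 0]]}}

```text
time_s: 37.3
tool_pos: [0.617, 0.0518, 0.074]
tool_rot: [-180.0, -0.0, 178.0]
force: [-2.9, -0.6, 1.1]
grip_width: 0.0474
grasp_force: 15.0
```

Emit:
{"op": "arm_command", "data": {"series": [[[-0.5, 0, 1], 0], [[-1, 0, 2], 0], [[-1.5, 0, 3], 0], [[-1.5, 0, 3], 0], [[-1.5, 0, 3], 0]]}}

```text
time_s: 37.8
tool_pos: [0.6184, 0.0518, 0.0714]
tool_rot: [180.0, -0.0, 178.0]
force: [-3.9, 0.6, 1.9]
grip_width: 0.0469
grasp_force: 15.1
```

```bash
python3 - <<'E'
from h import *
held(0,8,(.06,.14)); go([.6186,.0519,.0679],178)
E
```

```text
N 1643 slope 30.2 grad [ 0.581 -0.02 ] sd 0.0007 height over plate along n35 med [-7.9  1.7 29.7] min [-23.3 -24.4  26. ] max [23.  21.6 32. ] zfit at ends [30.8, 30.3, 27.2]
shift [-0.2  0.1  3.4] turn 0.0 | at [0.6184 0.0518 0.0713] [ 1.7998e+02 -1.0000e-02  1.7801e+02] F [-3.3  0.2  2.3] w 47.3 t 37.85
```

Emit:
{"op": "arm_command", "data": {"series": [[[0.3, 0, 0.6], 0], [[0.6, 0, 1.2], 0], [[0.6, 0, 2], 0], [[0.3, 0, 2.8], 0], [[0.3, 0, 2.8], 0]]}}

```text
time_s: 38.35
tool_pos: [0.6187, 0.0519, 0.0706]
tool_rot: [179.9, 0.1, 178.0]
force: [-8.2, 0.4, 12.1]
grip_width: 0.0475
grasp_force: 15.2
```

```bash
python3 - <<'E'
from h import *
held(0,8,(.06,.14)); go([.6186,.0519,.0679],178)
E
```

```text
N 1591 slope 30.9 grad [ 0.598 -0.028] sd 0.0007 height over plate along n35 med [-7.8  1.8 29.4] min [-22.4 -24.3  26.1] max [22.8 21.4 31.4] zfit at ends [29.9, 27.3]
shift [0.1 0.  2.7] turn 0.0 | at [0.6187 0.0519 0.0706] [1.7993e+02 7.0000e-02 1.7802e+02] F [-7.6  0.  11.1] w 47.4 t 38.4
```

Emit:
{"op": "arm_command", "data": {"series": [[[0.8, 0, -3], 0], [[1.2, 0, -4], 0], [[2.4, 0, -3.2], 0], [[3.6, 0, -2.3], 0], [[3.6, 0, -2.3], 0]]}}

```text
time_s: 38.9
tool_pos: [0.6148, 0.0517, 0.0705]
tool_rot: [-180.0, 0.0, 178.0]
force: [-0.4, 0.2, -0.6]
grip_width: 0.0469
grasp_force: 14.9
```

Emit:
{"op": "arm_command", "data": {"series": [[[-0.4, 0, 0.6], 0], [[-0.8, 0, 1.2], 0], [[-1.1, 0, 1.6], 0], [[-1.1, 0, 1.6], 0], [[-1.1, 0, 1.6], 0]]}}

```text
time_s: 39.4
tool_pos: [0.6154, 0.0518, 0.0691]
tool_rot: [180.0, -0.0, 178.0]
force: [-1.3, 0.5, 0.6]
grip_width: 0.0474
grasp_force: 15.0
```

```bash
python3 - <<'E'
from h import *
held(0,8,(.06,.14)); go([.6186,.0519,.0679],178)
E
```

```text
N 892 slope 30.0 grad [ 0.577 -0.032] sd 0.0007 height over plate along n35 med [-5.2  4.7 29.2] min [-20.2 -24.5  26.1] max [19.3 21.  31.3] zfit at ends [30.1, 27.5]
shift [-3.1  0.2  1.2] turn 0.0 | at [0.6154 0.0518 0.0691] [ 1.8000e+02 -3.0000e-02  1.7801e+02] F [-1.5  0.8 -0. ] w 47.3 t 39.45
```

Emit:
{"op": "arm_command", "data": {"series": [[[-0.4, 0, 0.6], 0], [[-0.8, 0, 1.2], 0], [[-1.1, 0, 1.6], 0], [[-1.1, 0, 1.6], 0], [[-1.1, 0, 1.6], 0]]}}

```text
time_s: 39.95
tool_pos: [0.6164, 0.0518, 0.0675]
tool_rot: [180.0, -0.1, 178.0]
force: [-4.1, 0.1, 2.1]
grip_width: 0.0473
grasp_force: 15.1
```

```bash
python3 - <<'E'
from h import *
held(0,8,(.06,.14)); go([.6186,.0519,.0679],178)
E
```

```text
N 1152 slope 34.3 grad [ 0.68  -0.035] sd 0.0007 height over plate along n35 med [-7.4  3.4 27.6] min [-22.6 -24.4  26.1] max [19.1 21.4 29.1] zfit at ends [27.7, 27.4]
shift [-2.2  0.2 -0.3] turn 0.0 | at [0.6164 0.0518 0.0676] [ 1.7999e+02 -5.0000e-02  1.7801e+02] F [-3.8  0.6  3.8] w 47.0 t 40.0
```

Now 34.3° and 27.5 mm uniform, which is home. I'll do the firm press.

Emit:
{"op": "arm_command", "data": {"series": [[[-0.4, 0, 0.6], 0], [[-0.8, 0, 1.2], 0], [[-1.1, 0, 1.6], 0], [[-1.1, 0, 1.6], 0], [[-1.1, 0, 1.6], 0]]}}

```text
time_s: 40.5
tool_pos: [0.6167, 0.0518, 0.0671]
tool_rot: [180.0, -0.1, 178.0]
force: [-9.1, -0.1, 9.9]
grip_width: 0.0475
grasp_force: 15.2
```

```bash
python3 - <<'E'
from h import *
held(0,8,(.06,.14)); go([.6186,.0519,.0679],178)
E
```

```text
N 1094 slope 34.9 grad [ 0.697 -0.028] sd 0.0007 height over plate along n35 med [-6.7  4.5 27.5] min [-22.2 -24.5  26.2] max [19.2 21.4 28.7] zfit at ends [27.4, 27.5]
shift [-1.9  0.2 -0.8] turn 0.0 | at [0.6167 0.0518 0.0671] [ 1.7996e+02 -1.5000e-01  1.7802e+02] F [-9.2 -0.2 10.7] w 47.2 t 40.55
```

Emit:
{"op": "arm_command", "data": {"series": [[[0.6, 0, -0.9], 0], [[1.1, 0, -1.7], 0], [[1.1, 0, -1.7], 0], [[1.1, 0, -1.7], 0], [[1.1, 0, -1.7], 0]], "grip": -1}}

```text
time_s: 41.05
tool_pos: [0.6171, 0.0517, 0.0676]
tool_rot: [-180.0, 0.0, 178.0]
force: [0.0, 0.6, -0.5]
grip_width: 0.0797
grasp_force: 0.0
```

Emit:
{"op": "arm_command", "data": {"series": [[[0, 0, 0], 0], [[0, 0, 0], 0], [[0, 0, 0], 0], [[0, 0, -20], 0], [[0, 0, -60], 0]]}}

```text
time_s: 41.55
tool_pos: [0.6141, 0.0517, 0.125]
tool_rot: [-179.9, -0.4, 178.0]
force: [0.8, -0.4, -0.3]
grip_width: 0.0868
grasp_force: 0.0
```

Emit:
{"op": "arm_command", "data": {"series": [[[-20, 0, -40], 0], [[-50, 0, -60], 0], [[-80, 0, -60], 0], [[-80, 0, -60], 0], [[-80, 0, -60], 0]]}}

```text
time_s: 42.05
tool_pos: [0.6963, 0.0486, 0.1866]
tool_rot: [-179.9, -0.1, 178.0]
force: [-0.6, 0.0, 0.0]
grip_width: 0.0874
grasp_force: 0.0
```

```bash
python3 - <<'E'
from h import *
for a in [(0,8),(18,36),(45,85)]: held(*a,(.05,.14))
z=np.load('w.npz')['im']; cv2.imwrite('pics/j.png',np.hstack([cv2.resize(z[0:200,120:380],(520,400)),cv2.resize(look('side')[0][140:245,125:235],(280,400))]))
o=env.get_obs(); print(o['tool_pos'],o['force'],o['time_s'],o['grip_width'])
E
```

```text
N 102 slope 31.6 grad [ 0.595 -0.158] sd 0.0009 height over plate along n35 med [ 8.   4.6 27.8] min [-15.8  -8.4  26. ] max [18.5 15.7 31.2] zfit at ends [27.8]
N 255 slope 37.7 grad [-0.773 -0.052] sd 0.0033 height over plate along n35 med [21.1 -0.2 17.9] min [  8.2 -20.8  11.4] max [24.6 20.1 57.6] zfit at ends [18.8, 17.0]
N 0 slope 0.0 grad [0. 0.] sd nan height over plate along n35
  ret = _var(a, axis=axis, dtype=dtype, out=out, ddof=ddof,
  arrmean = um.true_divide(arrmean, div, out=arrmean,
  ret = ret.dtype.type(ret / rcount)
  return _methods._mean(a, axis=axis, dtype=dtype,
  ret = um.true_divide(
Traceback (most recent call last):
  File "h.py", line 56, in held
    Q=(P-c)@M*1000; print('med',np.median(Q,0).round(1),'min',Q.min(0).round(1),'max',Q.max(0).round(1), 'zfit at ends', [round(float(np.median(Q[(Q[:,0]>a)&(Q[:,0]<a+8),2])),1) for a in (-30,-20,10,22) if ((Q[:,0]>a)&(Q[:,0]<a+8)).sum()>5])
                                                              ~~~~~^^^
ValueError: zero-size array to reduction operation minimum which has no identity
```

```bash
python3 - <<'E'
from h import *
z=look('wrist')[0]; s=look('side')[0]; cv2.imwrite('pics/j.png',np.hstack([z,cv2.resize(s[130:255,120:220],(280,384))]))
o=env.get_obs(); print(o['tool_pos'],o['force'],o['time_s'],o['grip_width'])
E
```

```text
[0.69599967 0.04910373 0.18786578] [-0.09437185  0.64500671  0.21552252] 42.3 0.0873635630704302
```

View pics/j.png

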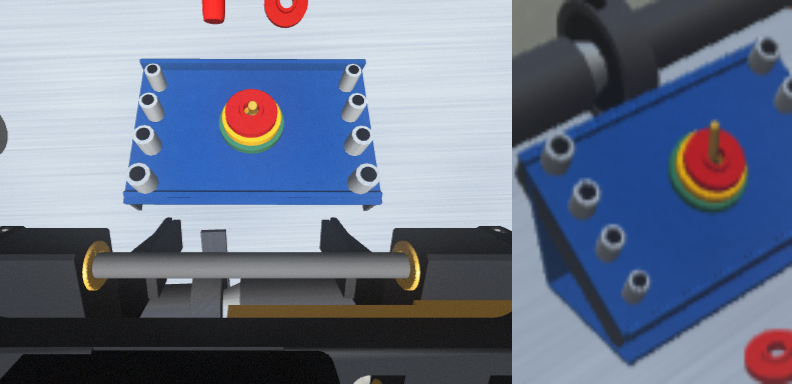

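The stack at (252,115) is green, yellow, red on the hook, in order. One numeric check of the red disc's seat with a better mask.

```bash
python3 - <<'E'
from h import *
im,d,K,T,c=look('wrist'); h=cv2.cvtColor(im,cv2.COLOR_BGR2HSV); M=R.from_euler('z',-2,degrees=True).as_matrix()@R.from_euler('y',-35,degrees=True).as_matrix()
for nm,m in [('red',((h[...,0]<12)|(h[...,0]>168))&(h[...,1]>120)),('yel',(h[...,0]>20)&(h[...,0]<36)&(h[...,1]>120)),('grn',(h[...,0]>40)&(h[...,0]<90)&(h[...,1]>60))]:
    v,u=np.nonzero(m); k=(u>200)&(u<310)&(v>75)&(v<165); Q=(pts(d,K,T,np.stack([u[k],v[k]],1))-[.6415,.0516,.078])@M*1000
    r=np.hypot(Q[:,0]+3.5,Q[:,1]+1.2); a=Q[(r>14)&(r<60)&(Q[:,2]<35)]
    print(nm,len(a),[(lo,np.median(a[(a[:,0]>lo)&(a[:,0]<lo+8),2]).round(1)) for lo in range(-36,30,8) if ((a[:,0]>lo)&(a[:,0]<lo+8)).sum()>4],a.min(0).round(0),a.max(0).round(0))
E
```

```text
red 1402 [(-28, np.float64(27.5)), (-20, np.float64(27.4)), (-12, np.float64(27.5)), (-4, np.float64(27.5)), (4, np.float64(27.4)), (12, np.float64(27.1)), (20, np.float64(23.8))] [-39. -27.  -4.] [21. 23. 30.]
yel 530 [(-20, np.float64(18.0)), (-12, np.float64(18.1)), (-4, np.float64(18.4)), (4, np.float64(18.2)), (12, np.float64(18.1)), (20, np.float64(16.9))] [-19. -30.   8.] [25. 28. 21.]
grn 572 [(-20, np.float64(9.9)), (-12, np.float64(9.5)), (-4, np.float64(9.4)), (4, np.float64(9.3)), (12, np.float64(9.2)), (20, np.float64(8.6)), (28, np.float64(5.9))] [-17. -34.   2.] [29. 31. 11.]
```

Rim heights read 9.3, 18.2 and 27.4 mm, each flat, against the ideal 9, 18 and 27. All three are home, so I'm handing in.

```bash
python3 -c "
from cell import env
print(env.sign_off())"
```

```text
the job is handed in; nothing more can be done
None
```

The green, yellow and red discs are on the hook in that order, each pressed home at about 15 N and nested flat (rims measured at 9.3, 18.2 and 27.4 mm against the ideal 9, 18 and 27), and the job was handed in at about 42 s; the tin, screwdriver and spanner were left alone.

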